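Rack the samples, click the covers shut, start the logger

TASK

Stand the sample jars from the left of the worktop upright in the two racks, side by side in one row between the rails: blue-capped jars in the rack with the blue cover, white-capped jars in the rack with the white cover. Then press both covers (also that of a rack left empty) fully down until the catches hold them shut, and only then press the logger's keys fully in, one at a time: blue, then white, then green. Leave the timer, spice jars and dropper bottle where they are.

Things in the scene. Friction and masses are not known exactly. Their poses are not given: they have to be found in the camera images.
- jar_white1: loose sample jar with a white cap, 53 mm in diameter, 64 mm high, about 0.1 kg, heavy at the bottom, standing on the worktop to the left of the racks; origin at the centre of its underside, z up. May be absent
- jar_white2: loose sample jar with a white cap, 53 mm in diameter, 64 mm high, about 0.1 kg, heavy at the bottom, standing on the worktop to the left of the racks; origin at the centre of its underside, z up. May be absent
- jar_white3: loose sample jar with a white cap, 53 mm in diameter, 64 mm high, about 0.1 kg, heavy at the bottom, standing on the worktop to the left of the racks; origin at the centre of its underside, z up. May be absent
- jar_blue1: loose sample jar with a blue cap, 53 mm in diameter, 64 mm high, about 0.1 kg, heavy at the bottom, standing on the worktop to the left of the racks; origin at the centre of its underside, z up. May be absent
- jar_blue2: loose sample jar with a blue cap, 53 mm in diameter, 64 mm high, about 0.1 kg, heavy at the bottom, standing on the worktop to the left of the racks; origin at the centre of its underside, z up. May be absent
- rack_blue: fixed rack, blue frame and cover, 152 deep x 196 wide x 84 mm shut; left or right of the white one. Origin: underside, mid-row; x to the back (hinge), y along the row. Floor at z 8 mm; row on x = 0 between rails (inner faces x +-32, tops z 20); end walls inside y +-92, tops z 70; grey pack x 43-81, top z 20; back wall from x 87; front open. Holds 3 jars at 60 mm pitch. Hinge line at x 90, z 81
- cover_blue (a joint): angle of the blue cover, rad: 0 shut, 1.75-2.05 at the start (open, leaning back). Flat plate 140 mm from hinge to edge (+11 mm tab), 194 wide, 6 thick; friction hinge: stays when steep, sinks slowly when low. Below 0.08 spring catches at the front corners resist; 10 to 12 N down near the front edge passes them and it snaps to 0 and holds. Merely lowered it rests on them, not shut
- cover_blue_press (a point): point on the upper (outer) face of the blue cover, on its middle line, 125 mm from the hinge line and 15 mm from the front edge; moves with the cover
- rack_white: fixed rack, white frame and cover, 152 deep x 196 wide x 84 mm shut; left or right of the blue one. Origin: underside, mid-row; x to the back (hinge), y along the row. Floor at z 8 mm; row on x = 0 between rails (inner faces x +-32, tops z 20); end walls inside y +-92, tops z 70; grey pack x 43-81, top z 20; back wall from x 87; front open. Holds 3 jars at 60 mm pitch. Hinge line at x 90, z 81
- cover_white (a joint): angle of the white cover, rad: 0 shut, 1.75-2.05 at the start (open, leaning back). Flat plate 140 mm from hinge to edge (+11 mm tab), 194 wide, 6 thick; friction hinge: stays when steep, sinks slowly when low. Below 0.08 spring catches at the front corners resist; 10 to 12 N down near the front edge passes them and it snaps to 0 and holds. Merely lowered it rests on them, not shut
- cover_white_press (a point): point on the upper (outer) face of the white cover, on its middle line, 125 mm from the hinge line and 15 mm from the front edge; moves with the cover
- logger: fixed grey temperature logger, 75 mm deep x 160 mm wide, 34 mm high, origin at the centre of its underside, x to the back, y to the left; on its top three round keys in a row: blue (left, y = +55 mm), white (middle, y = +10 mm), green (right, y = -35 mm), and a small screen at the right end
- key_blue (a joint): travel of the logger's blue spring key, m: 0 = out, 0.006 = fully in; about 5 N presses it fully, and it springs back
- key_blue_top (a point): centre of the top of the logger's blue key, 30 mm in diameter, pressed straight down
- key_white (a joint): travel of the logger's white spring key, m: 0 = out, 0.006 = fully in; about 5 N presses it fully, and it springs back
- key_white_top (a point): centre of the top of the logger's white key, 30 mm in diameter, pressed straight down
- key_green (a joint): travel of the logger's green spring key, m: 0 = out, 0.006 = fully in; about 5 N presses it fully, and it springs back
- key_green_top (a point): centre of the top of the logger's green key, 30 mm in diameter, pressed straight down
- timer: bystander: loose kitchen timer, red dial on a white foot, 67 mm across, 51 mm high, standing among the jars; origin at the centre of its underside
- spice_green: bystander: spice jar with a green cap, 44 mm across, 100 mm high, behind the racks; origin at its underside
- spice_orange: bystander: spice jar with an orange cap, 44 mm across, 106 mm high, at the right, behind the racks; origin at its underside
- dropper: bystander: brown dropper bottle, 35 mm across, 95 mm high, at the right edge; origin at its underside

How it is judged (in metres and radians):
On the way, in this order (a step that is already met when the one before it is completed fails the run):
1. all jars stand in their racks and both covers are held shut (x of jar_white1 in the frame of rack_white between -0.01 and 0.01 m and y of jar_white1 in the frame of rack_white between -0.08 and 0.08 m and z of jar_white1 in the frame of rack_white between 0.003 and 0.013 m and angle between each of jar_white1, jar_white2, jar_white3, jar_blue1, jar_blue2's own z axis and vertical below 0.15 rad and x of jar_white2 in the frame of rack_white between -0.01 and 0.01 m and y of jar_white2 in the frame of rack_white between -0.08 and 0.08 m and z of jar_white2 in the frame of rack_white between 0.003 and 0.013 m and x of jar_white3 in the frame of rack_white between -0.01 and 0.01 m and y of jar_white3 in the frame of rack_white between -0.08 and 0.08 m and z of jar_white3 in the frame of rack_white between 0.003 and 0.013 m and x of jar_blue1 in the frame of rack_blue between -0.01 and 0.01 m and y of jar_blue1 in the frame of rack_blue between -0.08 and 0.08 m and z of jar_blue1 in the frame of rack_blue between 0.003 and 0.013 m and x of jar_blue2 in the frame of rack_blue between -0.01 and 0.01 m and y of jar_blue2 in the frame of rack_blue between -0.08 and 0.08 m and z of jar_blue2 in the frame of rack_blue between 0.003 and 0.013 m and value of joint each of cover_blue, cover_white below 0.02 rad), for 0.3 s.
2. the blue key alone is pressed in (value of joint key_blue above 0.004 m and value of joint each of key_white, key_green below 0.002 m and value of joint each of cover_blue, cover_white below 0.02 rad), for 0.05 s.
3. the white key alone is pressed in (value of joint key_white above 0.004 m and value of joint each of key_blue, key_green below 0.002 m and value of joint each of cover_blue, cover_white below 0.02 rad), for 0.05 s.
4. the green key alone is pressed in (value of joint key_green above 0.004 m and value of joint each of key_blue, key_white below 0.002 m and value of joint each of cover_blue, cover_white below 0.02 rad), for 0.05 s.
At the end, for the whole second after the job is handed in: every jar present stands upright (within 0.15 rad) on the floor of the rack of its cap's colour, within 10 mm of the row's middle line and within 80 mm of the rack's middle along it, at rest; both covers are shut (below 0.02 rad); all keys are out again (all of step 1 and value of joint each of key_blue, key_white, key_green below 0.002 m and linear speed of each of jar_white1, jar_white2, jar_white3, jar_blue1, jar_blue2 below 0.02 m/s); the robot touches nothing.
It fails at once if a key is pressed while a cover is not held shut (value of joint any of key_blue, key_white, key_green above 0.003 m and value of joint any of cover_blue, cover_white above 0.02 rad).
It fails at once if a bystander is moved by more than 40 mm or tipped over (distance of any of timer, spice_green, spice_orange, dropper from where it was at the start of the episode above 0.04 m or angle between any of timer, spice_green, spice_orange, dropper's own z axis and vertical above 0.5 rad).
Of jar_white1, jar_white2, jar_white3, jar_blue1, jar_blue2 only 3 to 5 are there at a start; the rules pass over those that are not, and their reading is None.
At some moment in a run one of jar_white1, jar_white2, jar_white3, jar_blue1, jar_blue2 may be knocked a few centimetres aside while the robot is not near it.
It also fails if it takes over 210 s, if anything falls off the work surface, if the arm or the gripper's body presses on something with over 40 N, if the wrist force passes 120 N, or if a joint passes its speed limit or range.

ROBOT

A 7-joint arm with a two-finger parallel gripper is mounted at the origin on the work surface; the furniture and walls round the work are solid. World frame = base frame: x ahead of the robot, y to its left, z up, the work surface at z = 0. Lengths are in mm, angles in degrees, forces in N, time in s.
With the tool pointing down it reaches from about 400 to 900 mm from the base axis. Payload 5.5 kg.
Tool frame: the origin (TCP) lies on the centre line of the jaws, within the pads' length; the fingertips stand 8 mm ahead of it and the grasp point (between the pads) lies 11 mm behind it (bot.tips_ahead is the distance from the TCP to the fingertips, in mm); z points along the fingers, y is the line along which they close (so a half turn about z gives the same grasp; the last joint's range is limited). The gripper opens to 92 mm and grips with 3 to 60 N. Pads are 19 mm wide; open, the fingers measure 130 mm over their backs; the gripper's body (75 mm by 190 mm) begins 47 mm behind the grasp point.
Start: joints at [-55.451, 28.699, -24.465, 88.831, 12.651, 65.22, -12.049], TCP at [216.607, 612.847, 234.729] pointing down, gripper open.
Joint ranges: [-164.97, 164.97], [-17.58, 116.51], [-87.97, 89.64], [11.32, 138.91], [-80.73, 260.73], [10.89, 115.49], [-147.41, 147.41]. Speed limits (degrees/s): [147.25, 147.25, 180, 180, 180, 180, 180].

INTERFACE

Orientations are given as a 3x3 rotation matrix whose columns are the frame's x, y, z axes.
In Python, from plant import sense, grab_frame, order, bot gives the robot as it stands. The module is installed in compiled form; this text tells all that it offers.
- The arm moves only by the tool jog_arm, never from a script. Its argument "moves" is a list of rows, each an object with "travel": the shift along the tool's x, y, z in m, a list of three; "spin": the turn about the tool's z in rad; "gripper": the finger opening in m, from 0 to 0.0918. In form: [{"travel": [tx, ty, tz], "spin": spin, "gripper": gripper}, ...]. A call has 1 to 8 rows; each row is the pose to reach, as a shift and turn from the pose commanded when the call began, along the tool's axes at that moment; what a row does not reach only later rows make up. A row lasts 1/10 s, in which the tool goes at most 50 mm and 8.59 degrees, less where a joint would pass 70% of its speed; a pose out of reach is approached as far as the arm can. A call with a gripper value outside its range is refused whole. The fingers move at their own pace and stop on an object; "newtons" is the grip in N (left out, the last holds). Time passes only in rows, so rows that repeat a pose let the fingers close. It gives the time, the measured TCP pose, the force, the opening and the grip force at its end, in the units of the state.
- sense(): the state, without advancing time (a new reading comes with each control period).
- grab_frame(name): name is "side" or "top"; returns a dict with "image" (420x560x3 uint8, red, green, blue), "range_z" (420x560 float32, mm along the optical axis (not along the pixel's ray), 0 where there is no reading), "camera_matrix" (3x3 intrinsics, pixels), "R" (3x3) and "t" (3): a world point X has camera coordinates R X + t. Camera axes: x right, y down, z forward; pixel columns grow to the right and rows downward; lengths in mm; the calibration is good to about 2 mm. A picture is of the moment at which its call begins.
- order.finish_job(): hands the job in; it is judged then, once.
The state is a dict: "time": time; "qpos": joint angles; "joint_velocities": joint speeds; "effort": joint torques, N m; "eef_pos": TCP position; "tool_rot": TCP orientation; "wrist_force": force on the tool from outside, world axes, zero at the start; "moment": the same for the moment, N m; "finger_gap": finger opening in mm; "gripper_force": force on a finger pad.
Only numpy, scipy, OpenCV 4.12 (cv2) and the standard library are available. Lean on these libraries where they do the work, as an engineer would, in place of code of your own. Each camera call takes 0.05 s, during which the arm holds its last target. There are 200 camera calls.

## Working session

There is one attempt and no reset: what is moved stays moved. The work goes in short steps, Python scripts to look and compute and a tool call to move; the robot and the scene stay as the last step left them, time stands still between calls to the robot, and variables do not carry over. Pictures are saved under pics/ and viewed, at most 14 in all, crops included, and the job is handed in when it is done.

Besides the shell and the picture viewer there is one more tool, called after ">>>" as name(argument=value, ...) on one line, values as JSON. jog_arm: Moves the arm, as the interface text tells. Its arguments: {"type":"object","properties":{"moves":{"type":"array","items":{"type":"object","properties":{"travel":{"type":"array","items":{"type":"number"}},"spin":{"type":"number"},"gripper":{"type":"number"}}}},"newtons":{"type":"number"}},"required":["moves"]}

```bash
mkdir -p pics
python3 - <<'E'
from plant import sense, grab_frame, bot
import cv2, numpy as np
for n in ("top","side"):
    f=grab_frame(n); cv2.imwrite(f"pics/{n}0.png",f["image"][:,:,::-1])
    np.savez(f"{n}0.npz",**f)
    print(n,f["camera_matrix"].round(1).tolist(),f["R"].round(3).tolist(),f["t"].round(1).tolist())
s=sense(); print({k:np.round(v,3).tolist() for k,v in s.items()}, bot.tips_ahead)
E
```

```text
top [[380.8, 0.0, 278.7], [0.0, 380.8, 208.9], [0.0, 0.0, 1.0]] [[-0.016, -0.999, -0.028], [-0.992, 0.02, -0.124], [0.125, 0.026, -0.992]] [-12.4, 601.3, 1331.2]
side [[472.2, 0.0, 287.1], [0.0, 472.2, 217.7], [0.0, 0.0, 1.0]] [[0.485, -0.875, 0.006], [-0.681, -0.382, -0.625], [0.549, 0.299, -0.781]] [-316.6, 450.2, 1142.6]
{'time': 0.1, 'qpos': [-55.45, 28.749, -24.453, 88.886, 12.651, 65.217, -12.049], 'joint_velocities': [-0.008, -0.069, 0.003, -0.17, -0.031, -0.013, 0.047], 'effort': [-0.011, -56.788, -5.839, -27.992, -0.069, 0.024, 0.0], 'eef_pos': [216.498, 612.24, 233.77], 'tool_rot': [[-0.943, 0.333, -0.001], [0.333, 0.943, -0.002], [0.0, -0.002, -1.0]], 'wrist_force': [0.022, 0.264, -0.097], 'moment': [-0.008, 0.026, -0.015], 'gripper_force': 0.0, 'finger_gap': 91.995} 8.0
```

View pics/top0.png

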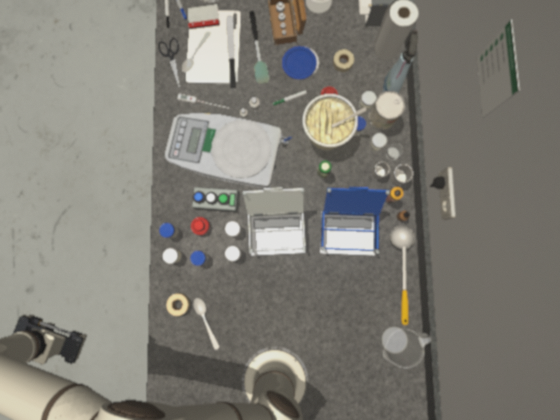

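View pics/side0.png

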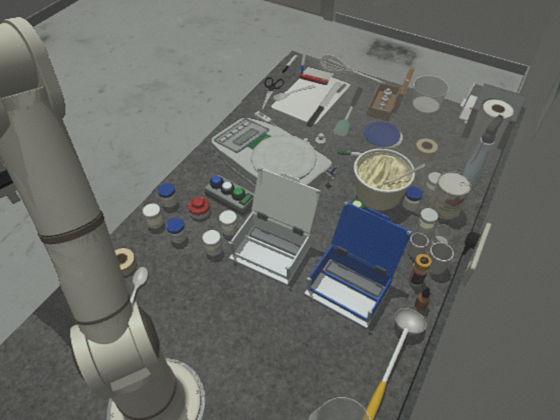

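Top view: blue-capped jars at (167,231) and (199,258), white-capped at (170,256), (233,229), (233,254), timer at (200,226). Logger is at (215,200), with keys blue, white and green from left to right. The white rack is at (277,222) and the blue one at (351,222), both covers open.

```bash
cat > h.py <<'E'
import numpy as np, cv2
def ray(f,u,v,z):
    "world point of pixel (u,v) on the plane at height z"
    d=f["R"].T@np.linalg.solve(f["camera_matrix"],[u,v,1.]); c=-f["R"].T@f["t"]
    return c+d*(z-c[2])/d[2]
def cloud(f):
    h,w=f["range_z"].shape; v,u=np.mgrid[:h,:w]; K=f["camera_matrix"]; r=f["range_z"].astype(float)
    p=np.stack([(u-K[0,2])/K[0,0]*r,(v-K[1,2])/K[1,1]*r,r],-1)
    return (p-f["t"])@f["R"]
def blobs(f,mask,amin=15):
    n,l,s,c=cv2.connectedComponentsWithStats(mask.astype(np.uint8))
    return [(c[i],s[i,4],l==i) for i in range(1,n) if s[i,4]>=amin]
def caps(f,z=64):
    P=cloud(f); img=f["image"].astype(int)
    m=(P[...,2]>z-14)&(P[...,2]<z+14)&(f["range_z"]>0)
    for c,a,l in blobs(f,m):
        if a>600: continue
        p=ray(f,*c,z)
        q=P[l]; 
        print("px",c.round(1),"n",a,"xyz",p.round(1),"cloud",np.median(q,0).round(1),"rgb",np.median(img[l],0))
E
python3 - <<'E'
import numpy as np,cv2
from h import *
for n in("top","side"):
    f=dict(np.load(n+"0.npz")); P=cloud(f); f["range_z"]=np.where((P[...,0]>300)&(P[...,0]<650)&(P[...,1]>-350)&(P[...,1]<450),f["range_z"],0)
    print(n); caps(f)
    hsv=cv2.cvtColor(f["image"],cv2.COLOR_RGB2HSV)
    m=cv2.inRange(hsv,(100,120,60),(130,255,255))
    for c,a,l in blobs(f,m):
        if 15<a: print("blue",c.round(1),a,ray(f,*c,64).round(1),"z39:",ray(f,*c,39).round(1))
    img=f["image"]
    crop=img[180:275,155:395] if n=="top" else img[160:330,130:430]
    cv2.imwrite(f"pics/{n}c.png",cv2.resize(crop,None,fx=3.3 if n=="top" else 2.6,fy=3.3 if n=="top" else 2.6,interpolation=cv2.INTER_CUBIC)[:,:,::-1])
E
```

```text
top
px [197.8 198. ] n 21 xyz [642.7 263.4  64. ] cloud [643.9 265.1  55.4] rgb [ 82. 126. 200.]
px [210.5 198.1] n 35 xyz [641.1 217.9  64. ] cloud [643.  221.   54.8] rgb [220. 220. 219.]
px [222.9 198.3] n 46 xyz [639.5 173.8  64. ] cloud [641.7 174.6  55.7] rgb [ 84.5 174.5 100. ]
px [322.5 229.9] n 77 xyz [ 521.  -175.4   64. ] cloud [ 520.4 -175.7   67.4] rgb [ 85. 108. 148.]
px [277.7 213.1] n 44 xyz [583. -20.  64.] cloud [583.1 -19.5  65.1] rgb [144. 142. 132.]
px [302.5 228.1] n 61 xyz [ 528.4 -106.1   64. ] cloud [ 531.8 -106.8   68. ] rgb [188. 187. 182.]
px [350.5 213. ] n 36 xyz [ 578.3 -274.9   64. ] cloud [ 578.  -274.7   66.2] rgb [ 54.5  72.  108. ]
px [249.4 229.3] n 78 xyz [527.6  80.2  64. ] cloud [528.9  80.9  68.2] rgb [165. 164. 159.]
px [198.3 224.5] n 47 xyz [547.9 260.9  64. ] cloud [547.4 263.9  52.5] rgb [205.  72.  63.]
px [232.1 228. ] n 182 xyz [533.5 141.1  64. ] cloud [533.4 141.3  64.2] rgb [227.  227.  225.5]
px [166.4 229.4] n 188 xyz [532.6 374.   64. ] cloud [533.8 373.3  64.4] rgb [ 68.  96. 170.]
px [232.1 252.7] n 182 xyz [447.3 141.2  64. ] 
[... 1335 characters left out ...]
.1] n 239 xyz [427.2 255.4  64. ] cloud [427.3 255.3  63.6] rgb [ 55.  77. 135.]
px [211.7 237.9] n 248 xyz [441.1 134.   64. ] cloud [441.5 134.5  63.9] rgb [197.5 206.  200. ]
px [346.1 261.8] n 458 xyz [ 556.7 -242.4   64. ] cloud [ 574.5 -236.1   65.1] rgb [45. 55. 80.]
blue [215.9 179.4] 51 [640.4 255.6  64. ] z39: [658.6 271.4  39. ]
blue [165.5 189. ] 151 [528.  370.7  64. ] z39: [543.6 389.1  39. ]
blue [414.  192.6] 137 [ 899.  -321.1   64. ] z39: [ 923.  -318.3   39. ]
blue [368.2 243.6] 4011 [ 645.2 -272.    64. ] z39: [ 663.4 -268.1   39. ]
blue [174.4 224.2] 176 [428.6 259.6  64. ] z39: [442.  275.5  39. ]
blue [338.5 304. ] 113 [ 426.1 -280.2   64. ] z39: [ 439.4 -276.4   39. ]
```

View pics/topc.png

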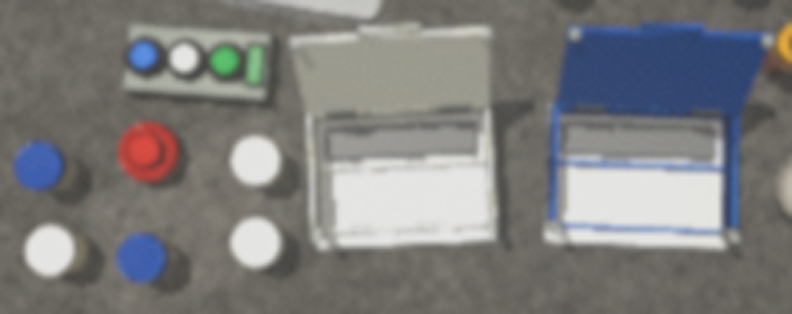

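View pics/sidec.png

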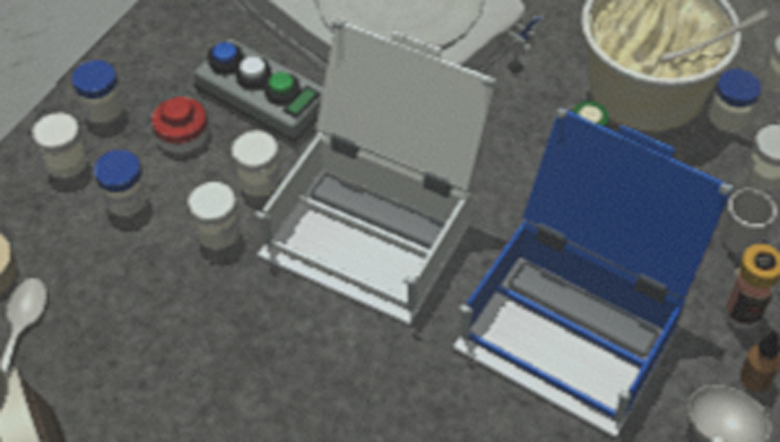

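The crops confirm this: all five jars are present, the covers lean back, and the keys stand proud of the logger. Next I measure caps, racks and covers precisely.

Run:
```python
import numpy as np,cv2
from h import *
F={n:dict(np.load(n+"0.npz")) for n in("top","side")}
C={n:cloud(F[n]) for n in F}
for n in F:
    print(n)
    f=F[n];P=C[n];reg=(P[...,0]>380)&(P[...,0]<700)&(P[...,1]>100)&(P[...,1]<450)
    for c,a,l in blobs(f,reg&(P[...,2]>59)&(P[...,2]<70),60):
        print("jar",a,ray(f,*c,64).round(1),P[l].mean(0).round(1))
    for c,a,l in blobs(f,reg&(P[...,0]>595)&(P[...,2]>48)&(P[...,2]<65)):
        print("key",a,P[l].mean(0).round(1),np.percentile(P[l][:,2],[50,90]).round(1))
    lg=P[reg&(P[...,0]>590)&(P[...,2]>28)&(P[...,2]<38)]; print("logger",cv2.minAreaRect(lg[:,:2].astype(np.float32)),np.median(lg[:,2]))
for nm,y0 in(("white",-15),("blue",-275)):
  for n in F:
    P=C[n];R=(abs(P[...,1]-y0)<125)
    for s in(1,-1):
        w=P[R&(P[...,2]>66)&(P[...,2]<74)&(P[...,0]>425)&(P[...,0]<570)&(s*(P[...,1]-y0)>70)]
        if len(w)>20:
            k=np.polyfit(w[:,0],w[:,1],1); print(nm,n,"wall",s,len(w),"slope",k[0].round(4),"y@500",np.polyval(k,500).round(1),"x",np.percentile(w[:,0],[2,98]).round(1))
    c=P[R&(P[...,2]>100)&(P[...,2]<205)&(P[...,0]>540)&(P[...,0]<720)&(abs(P[...,1]-y0)<85)]
    A=np.c_[c[:,1]-y0,c[:,2]-81,np.ones(len(c))];k=np.linalg.lstsq(A,c[:,0],rcond=None)[0]
    print(nm,n,"cover",len(c),k.round(4),"angle",np.pi/2+np.arctan(k[1]),"zmax",np.percentile(c[:,2],99))
  f=F["top"];P=C["top"];g=f["image"].astype(int).sum(-1)//3
  # profile down the middle column: x(z=20), brightness, depth z
  for dy in(-40,0,40):
    row=[]
    for x in range(425,615,5):
        q=f["R"]@np.array([x,y0+dy,20.])+f["t"];u,v,w=f["camera_matrix"]@q;u,v=int(round(u/w)),int(round(v/w))
        row.append((x,g[v,u],int(P[v,u,2])))
    print(nm,dy,row)
```

```text
top
jar 174 [533.7 141.7  64. ] [533.7 141.6  64.3]
jar 172 [532.7 375.2  64. ] [532.7 375.   64.6]
jar 175 [447.  141.4  64. ] [447.  141.4  64.3]
jar 171 [442.7 360.1  64. ] [442.7 359.9  64.9]
jar 172 [433.8 263.4  64. ] [433.8 263.3  64.5]
key 67 [651.7 265.4  54.6] [55.3 58.5]
key 71 [646.5 220.   54.1] [54.1 58.6]
key 68 [643.5 176.1  54.3] [55.  58.9]
logger ((647.409912109375, 196.3090362548828), (92.34288787841797, 194.8917236328125), 3.6588504314422607) 33.44356359737897
side
jar 175 [528.9 369.3  64. ] [528.8 369.1  64.3]
jar 196 [438.9 354.6  64. ] [439.  354.7  64. ]
jar 199 [529.6 135.7  64. ] [529.5 135.6  64.3]
jar 201 [429.2 257.8  64. ] [429.2 257.8  64.2]
jar 214 [443.4 135.9  64. ] [443.3 135.8  64.2]
key 63 [648.4 259.4  54.5] [54.5 58.7]
key 72 [641.5 214.6  54.5] [54.9 58.5]
key 72 [637.5 170.6  53.9] [54.  58.2]
logger ((642.7598266601562, 204.72817993164062), (159.5526580810547, 77.83543395996094), 84.79769134521484) 33.48315120937423
white top wall 1 43 slope 0.0356 y@500 80.7 x [455.3 567. ]
white top wall -1 43 slope 0.0161 y@500 -107.3 x [461.9 564.1]
whi
[... 6000 characters left out ...]
227), 13), (480, np.int64(227), 7), (485, np.int64(227), 5), (490, np.int64(226), 7), (495, np.int64(227), 7), (500, np.int64(227), 9), (505, np.int64(227), 12), (510, np.int64(227), 6), (515, np.int64(223), 10), (520, np.int64(200), 6), (525, np.int64(152), 15), (530, np.int64(153), 11), (535, np.int64(143), 5), (540, np.int64(140), 16), (545, np.int64(143), 17), (550, np.int64(144), 15), (555, np.int64(144), 16), (560, np.int64(138), 17), (565, np.int64(106), 17), (570, np.int64(109), 14), (575, np.int64(120), 7), (580, np.int64(90), 22), (585, np.int64(80), 81), (590, np.int64(86), 87), (595, np.int64(81), 1394), (600, np.int64(78), 97), (605, np.int64(81), 111), (610, np.int64(81), 116)]
```

```bash
cat > to.py <<'E'
import sys, numpy as np
from plant import sense
# args: x y z [yaw of tool y, deg]  (repeated targets separated by '/')
s=sense(); R=np.array(s["tool_rot"]); p=np.array(s["eef_pos"]); yaw=np.degrees(np.arctan2(R[1,1],R[0,1]))
print("t",round(s["time"],1),"p",p.round(1),"yaw",yaw.round(2),"gap",round(s["finger_gap"],1),"F",np.round(s["wrist_force"],1),"q",np.round(s["qpos"]).astype(int))
for t in " ".join(sys.argv[1:]).split("/"):
    v=[float(a) for a in t.split()]
    if v: print(v,"travel",(R.T@(np.array(v[:3])-p)/1000).round(4), "spin",np.radians((yaw-v[3]+180)%360-180).round(4) if len(v)>3 else "")
E
python3 to.py 445 138.5 150 1.8
```

```text
t 0.1 p [216.5 612.2 233.8] yaw 70.53 gap 92.0 F [ 0.   0.3 -0.1] q [-55  29 -24  89  13  65 -12]
[445.0, 138.5, 150.0, 1.8] travel [-0.3733 -0.3704  0.0844] spin 1.1996
```

>>> jog_arm(moves=[{"travel": [-0.035,-0.035,0.0],"spin": 0.15,"gripper": 0.068},{"travel": [-0.07,-0.07,0.0],"spin": 0.3,"gripper": 0.068},{"travel": [-0.105,-0.105,0.0],"spin": 0.45,"gripper": 0.068},{"travel": [-0.14,-0.14,0.0],"spin": 0.6,"gripper": 0.068},{"travel": [-0.175,-0.175,0.0],"spin": 0.75,"gripper": 0.068},{"travel": [-0.21,-0.21,0.0],"spin": 0.9,"gripper": 0.068},{"travel": [-0.245,-0.245,0.0],"spin": 1.05,"gripper": 0.068},{"travel": [-0.28,-0.28,0.0],"spin": 1.2,"gripper": 0.068}])

```text
time: 0.9
eef_pos: [387.6, 253.5, 234.7]
tool_rot: [[-0.025, 1.0, 0.0], [1.0, 0.025, 0.0], [0.0, 0.0, -1.0]]
wrist_force: [0.9, -0.0, 0.2]
finger_gap: 68.2
gripper_force: 0.0
```

```bash
python3 to.py 445 138.5 150 1.8
```

```text
t 0.9 p [387.6 253.5 234.7] yaw 1.43 gap 68.2 F [ 0.9 -0.   0.2] q [-32   8  -5 115   1  57 -36]
[445.0, 138.5, 150.0, 1.8] travel [-0.1165  0.0545  0.0847] spin -0.0064
```

>>> jog_arm(moves=[{"travel": [-0.04,0.02,0.0],"spin": -0.006},{"travel": [-0.08,0.04,0.03],"spin": -0.006},{"travel": [-0.1165,0.0545,0.06],"spin": -0.006},{"travel": [-0.1165,0.0545,0.1],"spin": -0.006},{"travel": [-0.1165,0.0545,0.14],"spin": -0.006},{"travel": [-0.1165,0.0545,0.17],"spin": -0.006},{"travel": [-0.1165,0.0545,0.19],"spin": -0.006},{"travel": [-0.1165,0.0545,0.203],"spin": -0.006}])

```text
invalid input at $.moves[0]: expected keys travel, spin, gripper
```

>>> jog_arm(moves=[{"travel": [0,0,0],"spin": 0,"gripper": 0.04},{"travel": [0,0,0],"spin": 0,"gripper": 0.04},{"travel": [0,0,0],"spin": 0,"gripper": 0.04},{"travel": [0,0,0],"spin": 0,"gripper": 0.04}], newtons=20)

```text
time: 1.3
eef_pos: [386.5, 257.0, 234.6]
tool_rot: [[-0.035, 0.999, -0.0], [0.999, 0.035, 0.0], [0.0, -0.0, -1.0]]
wrist_force: [-0.0, 0.3, -0.5]
finger_gap: 42.0
gripper_force: 0.0
```

```bash
python3 to.py
python3 - <<'E'
from h import *; from plant import grab_frame
for n in("top","side"):
    f=grab_frame(n); np.savez(n+"1.npz",**f); P=cloud(f)
    reg=(P[...,0]>380)&(P[...,0]<600)&(P[...,1]>100)&(P[...,1]<450)&(P[...,2]>59)&(P[...,2]<70)
    for c,a,l in blobs(f,reg,40): print(n,a,P[l].mean(0).round(1))
E
```

```text
t 1.3 p [386.5 257.  234.6] yaw 1.98 gap 42.0 F [-0.   0.3 -0.5] q [-32   8  -6 115   1  57 -36]
top 170 [533.3 141.9  64.1]
top 169 [533.  375.3  65. ]
top 167 [447.  141.4  64.6]
top 155 [433.9 262.   64.5]
side 111 [532.5 361.9  64. ]
side 176 [438.  353.6  64.2]
side 190 [530.3 136.3  64.3]
side 202 [429.1 258.   64.2]
side 211 [443.1 135.8  64.2]
```

>>> jog_arm(moves=[{"travel": [-0.04,0.02,0.0],"spin": 0,"gripper": 0.068},{"travel": [-0.08,0.04,0.03],"spin": 0,"gripper": 0.068},{"travel": [-0.1205,0.0545,0.06],"spin": 0,"gripper": 0.068},{"travel": [-0.1205,0.0545,0.09],"spin": 0,"gripper": 0.068},{"travel": [-0.1205,0.0545,0.12],"spin": 0,"gripper": 0.068},{"travel": [-0.1205,0.0545,0.15],"spin": 0,"gripper": 0.068},{"travel": [-0.1205,0.0545,0.18],"spin": 0,"gripper": 0.068},{"travel": [-0.1205,0.0545,0.203],"spin": 0,"gripper": 0.068}])

```text
time: 2.2
eef_pos: [444.7, 137.5, 29.9]
tool_rot: [[-0.033, 0.999, -0.001], [0.999, 0.033, -0.0], [-0.0, -0.001, -1.0]]
wrist_force: [0.2, -0.5, 0.6]
finger_gap: 68.5
gripper_force: 0.0
```

>>> jog_arm(moves=[{"travel": [0,0,0],"spin": 0,"gripper": 0.068},{"travel": [0,0,0],"spin": 0,"gripper": 0.045},{"travel": [0,0,0],"spin": 0,"gripper": 0.045},{"travel": [0,0,0],"spin": 0,"gripper": 0.045},{"travel": [0,0,0],"spin": 0,"gripper": 0.045},{"travel": [0,0,0],"spin": 0,"gripper": 0.045}], newtons=20)

```text
time: 2.8
eef_pos: [446.6, 137.4, 33.0]
tool_rot: [[-0.031, 1.0, 0.002], [1.0, 0.031, 0.001], [0.001, 0.003, -1.0]]
wrist_force: [-1.1, 0.8, 7.8]
finger_gap: 49.1
gripper_force: 20.0
```

```bash
python3 to.py 445 138.5 140 1.8
```

```text
t 2.8 p [446.6 137.4  33. ] yaw 1.79 gap 49.1 F [-1.1  0.8  7.8] q [-21  27   0 123   0  30 -18]
[445.0, 138.5, 140.0, 1.8] travel [ 0.0013 -0.0013 -0.107 ] spin -0.0003
```

>>> jog_arm(moves=[{"travel": [0,0,-0.02],"spin": 0,"gripper": 0.045},{"travel": [0,0,-0.05],"spin": 0,"gripper": 0.045},{"travel": [0,0,-0.08],"spin": 0,"gripper": 0.045},{"travel": [0,0,-0.11],"spin": 0,"gripper": 0.045},{"travel": [0,0,-0.11],"spin": 0,"gripper": 0.045}])

```text
time: 3.3
eef_pos: [448.4, 137.7, 145.8]
tool_rot: [[-0.031, 0.999, 0.008], [1.0, 0.031, 0.003], [0.003, 0.008, -1.0]]
wrist_force: [0.6, -0.4, -1.2]
finger_gap: 48.6
gripper_force: 20.0
```

```bash
python3 to.py 495 40 142 1.8
python3 - <<'E'
from h import *; from plant import grab_frame
for n in("top","side"):
    f=grab_frame(n); np.savez(n+"2.npz",**f)
    a=f["image"][190:290,170:290] if n=="top" else f["image"][150:300,120:320]
    cv2.imwrite(f"pics/{n}2.png",cv2.resize(a,None,fx=4,fy=4,interpolation=cv2.INTER_CUBIC)[:,:,::-1])
E
```

```text
t 3.3 p [448.4 137.7 145.8] yaw 1.76 gap 48.6 F [ 0.6 -0.4 -1.2] q [-21  15   1 120   0  45 -18]
[495.0, 40.0, 142.0, 1.8] travel [-0.0991  0.0435  0.0038] spin -0.0006
```

View pics/side2.png

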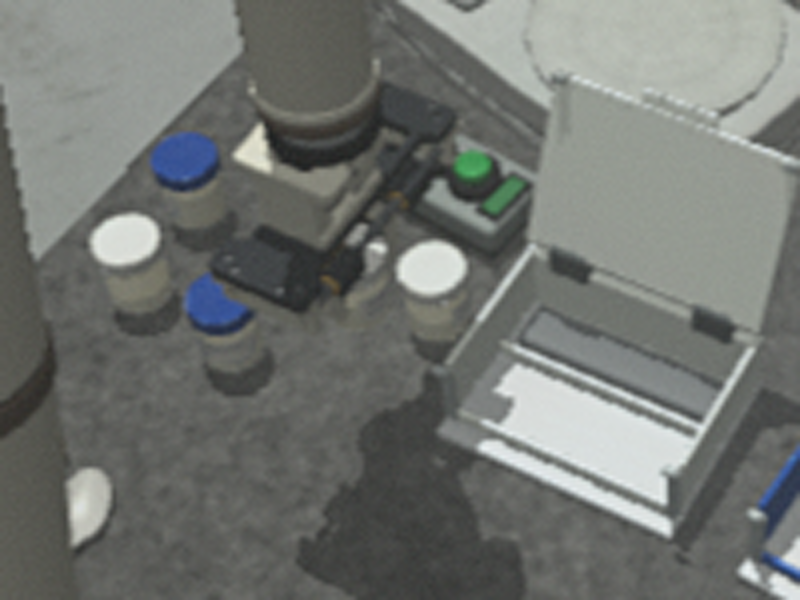

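The jar is held and lifted clear in the side view. Next I carry it over the middle slot of the white rack.

>>> jog_arm(moves=[{"travel": [-0.03,0.01,0],"spin": 0,"gripper": 0.045},{"travel": [-0.07,0.02,0],"spin": 0,"gripper": 0.045},{"travel": [-0.11,0.03,0],"spin": 0,"gripper": 0.045},{"travel": [-0.14,0.037,0],"spin": 0,"gripper": 0.045},{"travel": [-0.155,0.04,0],"spin": 0,"gripper": 0.045},{"travel": [-0.155,0.04,0],"spin": 0,"gripper": 0.045},{"travel": [-0.155,0.04,0],"spin": 0,"gripper": 0.045},{"travel": [-0.155,0.04,0],"spin": 0,"gripper": 0.045}])

```text
time: 4.2
eef_pos: [489.4, -15.4, 140.9]
tool_rot: [[-0.033, 0.999, -0.002], [0.999, 0.033, 0.001], [0.001, -0.002, -1.0]]
wrist_force: [0.2, 0.9, -1.2]
finger_gap: 49.7
gripper_force: 20.0
```

```bash
python3 to.py 492.5 -16 80 1.8/492.5 -16 42.5
python3 - <<'E'
from h import *; from plant import grab_frame
for n in("top","side"):
    f=grab_frame(n); np.savez(n+"3.npz",**f); P=cloud(f); img=f["image"]
    # cap seen at z ~177
    q=P[(P[...,2]>168)&(P[...,2]<184)&(abs(P[...,0]-492)<35)&(abs(P[...,1]+16)<40)&(img.min(-1)>150)]
    print(n,len(q),q.mean(0).round(1) if len(q) else "", np.percentile(q,[1,99],axis=0).round(1).tolist() if len(q) else "")
    w=P[(P[...,2]>100)&(P[...,0]>360)&(P[...,0]<620)&(abs(P[...,1]+16)<60)&(P[...,2]<235)&(P[...,2]>195)]
    print(len(w), np.percentile(w,[1,50,99],axis=0).round(0).tolist() if len(w) else "")
E
```

```text
t 4.2 p [489.4 -15.4 140.9] yaw 1.89 gap 49.7 F [ 0.2  0.9 -1.2] q [ -6  18   5 117  -2  45   3]
[492.5, -16.0, 80.0, 1.8] travel [-0.0007  0.0031  0.0609] spin 0.0016
[492.5, -16.0, 42.5] travel [-0.0008  0.0032  0.0984] spin 
top 0  
3 [[567.0, -25.0, 233.0], [571.0, 20.0, 234.0], [574.0, 23.0, 235.0]]
side 8 [499.9 -25.9 173. ] [[497.1, -36.9, 171.6], [504.2, -18.6, 174.8]]
465 [[394.0, -56.0, 199.0], [458.0, -44.0, 218.0], [575.0, 15.0, 235.0]]
```

Lowering into the middle slot, watching the force.

>>> jog_arm(moves=[{"travel": [0,0.0015,0.015],"spin": 0,"gripper": 0.045},{"travel": [-0.0005,0.003,0.03],"spin": 0,"gripper": 0.045},{"travel": [-0.0005,0.003,0.045],"spin": 0,"gripper": 0.045},{"travel": [-0.0005,0.003,0.06],"spin": 0,"gripper": 0.045},{"travel": [-0.0005,0.003,0.068],"spin": 0,"gripper": 0.045},{"travel": [-0.0005,0.003,0.075],"spin": 0,"gripper": 0.045},{"travel": [-0.0005,0.003,0.082],"spin": 0,"gripper": 0.045},{"travel": [-0.0005,0.003,0.082],"spin": 0,"gripper": 0.045}])

```text
time: 5.1
eef_pos: [492.8, -17.1, 59.1]
tool_rot: [[-0.031, 1.0, -0.001], [1.0, 0.031, 0.0], [0.0, -0.001, -1.0]]
wrist_force: [-0.1, -0.2, -0.4]
finger_gap: 49.0
gripper_force: 20.0
```

>>> jog_arm(moves=[{"travel": [0,0,0.004],"spin": 0,"gripper": 0.045},{"travel": [0,0,0.008],"spin": 0,"gripper": 0.045},{"travel": [0,0,0.012],"spin": 0,"gripper": 0.045},{"travel": [0,0,0.014],"spin": 0,"gripper": 0.045},{"travel": [0,0,0.014],"spin": 0,"gripper": 0.045}])

```text
time: 5.6
eef_pos: [493.0, -17.3, 45.4]
tool_rot: [[-0.031, 1.0, -0.001], [1.0, 0.031, 0.0], [0.0, -0.001, -1.0]]
wrist_force: [0.1, 1.2, -0.9]
finger_gap: 49.6
gripper_force: 20.0
```

>>> jog_arm(moves=[{"travel": [0,0,0.002],"spin": 0,"gripper": 0.045},{"travel": [0,0,0.0035],"spin": 0,"gripper": 0.045},{"travel": [0,0,0.0035],"spin": 0,"gripper": 0.045}])

```text
time: 5.9
eef_pos: [493.2, -17.3, 42.0]
tool_rot: [[-0.031, 1.0, -0.0], [1.0, 0.031, 0.0], [0.0, -0.0, -1.0]]
wrist_force: [-0.5, 0.0, -0.8]
finger_gap: 49.2
gripper_force: 20.0
```

>>> jog_arm(moves=[{"travel": [0,0,0],"spin": 0,"gripper": 0.06},{"travel": [0,0,0],"spin": 0,"gripper": 0.06},{"travel": [0,0,-0.005],"spin": 0,"gripper": 0.066},{"travel": [0,0,-0.03],"spin": 0,"gripper": 0.068},{"travel": [0,0,-0.06],"spin": 0,"gripper": 0.068},{"travel": [0,0,-0.1],"spin": 0,"gripper": 0.068},{"travel": [0.04,0,-0.1],"spin": 0,"gripper": 0.068},{"travel": [0.09,0,-0.1],"spin": 0,"gripper": 0.068}])

```text
time: 6.7
eef_pos: [492.4, 71.1, 144.6]
tool_rot: [[-0.025, 1.0, 0.005], [1.0, 0.025, -0.0], [-0.0, 0.005, -1.0]]
wrist_force: [1.3, 1.0, 0.3]
finger_gap: 68.1
gripper_force: 0.0
```

>>> jog_arm(moves=[{"travel": [0.04,0,0],"spin": 0,"gripper": 0.068},{"travel": [0.07,0.02,0],"spin": 0,"gripper": 0.068},{"travel": [0.07,0.04,0],"spin": 0,"gripper": 0.068},{"travel": [0.07,0.04,0],"spin": 0,"gripper": 0.068},{"travel": [0.07,0.04,0],"spin": 0,"gripper": 0.068}])

```text
time: 7.2
eef_pos: [527.9, 143.2, 142.2]
tool_rot: [[-0.03, 1.0, -0.001], [1.0, 0.03, -0.001], [-0.001, -0.001, -1.0]]
wrist_force: [-0.4, -0.4, -0.3]
finger_gap: 67.9
gripper_force: 0.0
```

```bash
cat > look.py <<'E'
from h import *; from plant import grab_frame; import sys
for n in("top","side"):
    f=grab_frame(n); P=cloud(f); img=f["image"]; np.savez(n+"L.npz",**f)
    reg=(P[...,0]>380)&(P[...,0]<600)&(P[...,1]>-390)&(P[...,1]<450)&(img.max(-1)>110)
    for lo,hi,nm in((59,70,"table"),(68,77,"rack")):
        for c,a,l in blobs(f,reg&(P[...,2]>lo)&(P[...,2]<hi),90):
            col=np.median(img[l],0); q=P[l].mean(0)
            if a<330 and (nm=="table")==(q[1]>100): print(n,nm,"blue" if col[2]>1.4*col[0] else "white",a,q.round(1))
E
python3 to.py 531.5 138.5 120 1.8; python3 look.py
```

```text
t 7.2 p [527.9 143.2 142.2] yaw 1.74 gap 67.9 F [-0.4 -0.4 -0.3] q [-20  23   2 109  -1  48 -15]
[531.5, 138.5, 120.0, 1.8] travel [-0.0048  0.0035  0.0222] spin -0.0011
top table blue 162 [532.9 374.9  64.4]
top table white 178 [442.9 359.7  64.3]
top rack white 166 [494.8 -12.7  72.1]
side table blue 150 [529.4 371.7  64.3]
side table white 183 [439.1 355.7  64.2]
side table white 182 [530.2 137.4  64. ]
side table blue 184 [429.7 259.2  64.7]
side rack white 207 [490.6 -18.   72.1]
```

The first jar is placed 0.6 mm off the row by the same camera. Next is the rear white jar.

>>> jog_arm(moves=[{"travel": [-0.0045,0.0035,0.03],"spin": 0,"gripper": 0.068},{"travel": [-0.0045,0.0035,0.06],"spin": 0,"gripper": 0.068},{"travel": [-0.0045,0.0035,0.085],"spin": 0,"gripper": 0.068},{"travel": [-0.0045,0.0035,0.1],"spin": 0,"gripper": 0.068},{"travel": [-0.0045,0.0035,0.109],"spin": 0,"gripper": 0.068},{"travel": [-0.0045,0.0035,0.109],"spin": 0,"gripper": 0.068},{"travel": [-0.0045,0.0035,0.109],"spin": 0,"gripper": 0.045},{"travel": [-0.0045,0.0035,0.109],"spin": 0,"gripper": 0.045}])

```text
time: 8.1
eef_pos: [532.9, 139.8, 34.4]
tool_rot: [[-0.031, 1.0, 0.002], [1.0, 0.031, 0.001], [0.001, 0.002, -1.0]]
wrist_force: [-0.6, -0.5, 0.4]
finger_gap: 56.4
gripper_force: 0.0
```

>>> jog_arm(moves=[{"travel": [0,0,0],"spin": 0,"gripper": 0.045},{"travel": [0,0,0],"spin": 0,"gripper": 0.045},{"travel": [0,0,-0.02],"spin": 0,"gripper": 0.045},{"travel": [0,0,-0.05],"spin": 0,"gripper": 0.045},{"travel": [0,0,-0.08],"spin": 0,"gripper": 0.045},{"travel": [0,0,-0.11],"spin": 0,"gripper": 0.045},{"travel": [0,-0.02,-0.11],"spin": 0,"gripper": 0.045},{"travel": [0,-0.04,-0.11],"spin": 0,"gripper": 0.045}])

```text
time: 8.9
eef_pos: [492.5, 138.4, 144.6]
tool_rot: [[-0.031, 1.0, 0.003], [1.0, 0.031, 0.001], [0.001, 0.003, -1.0]]
wrist_force: [-0.7, 0.4, -1.8]
finger_gap: 48.6
gripper_force: 20.0
```

```bash
python3 to.py 491 44.5 142 1.8/494.8 -75.5 142
```

```text
t 8.9 p [492.5 138.4 144.6] yaw 1.76 gap 48.6 F [-0.7  0.4 -1.8] q [-20  19   2 114  -1  46 -16]
[491.0, 44.5, 142.0, 1.8] travel [-0.0939 -0.0044  0.0025] spin -0.0008
[494.8, -75.5, 142.0] travel [-0.2139 -0.0043  0.0024] spin
```

>>> jog_arm(moves=[{"travel": [-0.03,0,0],"spin": 0,"gripper": 0.045},{"travel": [-0.07,-0.002,0],"spin": 0,"gripper": 0.045},{"travel": [-0.11,-0.004,0],"spin": 0,"gripper": 0.045},{"travel": [-0.15,-0.004,0],"spin": 0,"gripper": 0.045},{"travel": [-0.19,-0.004,0],"spin": 0,"gripper": 0.045},{"travel": [-0.214,-0.004,0],"spin": 0,"gripper": 0.045},{"travel": [-0.214,-0.004,0],"spin": 0,"gripper": 0.045},{"travel": [-0.214,-0.004,0.01],"spin": 0,"gripper": 0.045}])

```text
time: 9.7
eef_pos: [495.6, -76.2, 134.0]
tool_rot: [[-0.029, 1.0, 0.003], [1.0, 0.029, 0.0], [0.0, 0.003, -1.0]]
wrist_force: [1.2, 1.0, -2.7]
finger_gap: 48.5
gripper_force: 20.0
```

```bash
python3 to.py 494.8 -75.5 42 1.8
```

```text
t 9.7 p [495.6 -76.2 134. ] yaw 1.68 gap 48.5 F [ 1.2  1.  -2.7] q [  0  19   7 116  -3  45  10]
[494.8, -75.5, 42.0, 1.8] travel [ 0.0007 -0.001   0.092 ] spin -0.002
```

>>> jog_arm(moves=[{"travel": [0.0005,0,0.025],"spin": 0,"gripper": 0.045},{"travel": [0.0005,0,0.045],"spin": 0,"gripper": 0.045},{"travel": [0.0005,0,0.06],"spin": 0,"gripper": 0.045},{"travel": [0.0005,0,0.07],"spin": 0,"gripper": 0.045},{"travel": [0.0005,0,0.078],"spin": 0,"gripper": 0.045},{"travel": [0.0005,0,0.084],"spin": 0,"gripper": 0.045},{"travel": [0.0005,0,0.088],"spin": 0,"gripper": 0.045},{"travel": [0.0005,0,0.088],"spin": 0,"gripper": 0.045}])

```text
time: 10.5
eef_pos: [494.5, -75.2, 45.0]
tool_rot: [[-0.031, 1.0, -0.0], [1.0, 0.031, 0.0], [0.0, -0.0, -1.0]]
wrist_force: [-0.6, 0.9, -0.8]
finger_gap: 48.8
gripper_force: 20.0
```

>>> jog_arm(moves=[{"travel": [0,0,0.0025],"spin": 0,"gripper": 0.045},{"travel": [0,0,0.0025],"spin": 0,"gripper": 0.045},{"travel": [0,0,0.0025],"spin": 0,"gripper": 0.06},{"travel": [0,0,0.0025],"spin": 0,"gripper": 0.06},{"travel": [0,0,-0.005],"spin": 0,"gripper": 0.066},{"travel": [0,0,-0.03],"spin": 0,"gripper": 0.068},{"travel": [0,0,-0.06],"spin": 0,"gripper": 0.068},{"travel": [0,0,-0.1],"spin": 0,"gripper": 0.068}])

```text
time: 11.3
eef_pos: [493.4, -75.2, 145.8]
tool_rot: [[-0.031, 1.0, -0.003], [1.0, 0.031, 0.0], [0.0, -0.003, -1.0]]
wrist_force: [1.0, -0.1, -0.5]
finger_gap: 68.4
gripper_force: 0.0
```

>>> jog_arm(moves=[{"travel": [0.05,0,0],"spin": 0,"gripper": 0.068},{"travel": [0.1,0,0],"spin": 0,"gripper": 0.068},{"travel": [0.15,-0.02,0],"spin": 0,"gripper": 0.068},{"travel": [0.2,-0.03,0],"spin": 0,"gripper": 0.068},{"travel": [0.25,-0.04,0],"spin": 0,"gripper": 0.068},{"travel": [0.3,-0.05,0],"spin": 0,"gripper": 0.068},{"travel": [0.35,-0.06,0],"spin": 0,"gripper": 0.068},{"travel": [0.39,-0.067,0],"spin": 0,"gripper": 0.068}])

```text
time: 12.1
eef_pos: [414.8, 314.6, 146.2]
tool_rot: [[-0.031, 1.0, 0.001], [1.0, 0.031, 0.001], [0.001, 0.001, -1.0]]
wrist_force: [0.8, -0.9, 0.0]
finger_gap: 68.0
gripper_force: 0.0
```

>>> jog_arm(moves=[{"travel": [0.03,0,0],"spin": 0,"gripper": 0.068},{"travel": [0.04,0,0],"spin": 0,"gripper": 0.068},{"travel": [0.04,0,0],"spin": 0,"gripper": 0.068},{"travel": [0.04,0,0],"spin": 0,"gripper": 0.068},{"travel": [0.04,0,0],"spin": 0,"gripper": 0.068}])

```text
time: 12.6
eef_pos: [415.1, 350.0, 145.2]
tool_rot: [[-0.028, 1.0, -0.0], [1.0, 0.028, -0.001], [-0.001, -0.0, -1.0]]
wrist_force: [0.6, 0.3, -0.1]
finger_gap: 67.9
gripper_force: 0.0
```

```bash
python3 to.py 441 357.7 33 1.8; python3 look.py
```

```text
t 12.6 p [415.1 350.  145.2] yaw 1.6 gap 67.9 F [ 0.6  0.3 -0.1] q [-40  22  -4 109   2  48 -43]
[441.0, 357.7, 33.0, 1.8] travel [0.0072 0.0261 0.1122] spin -0.0034
top table blue 124 [537.9 373.4  64.3]
top table white 125 [442.1 353.4  64.4]
top table blue 150 [433.  260.1  64.5]
top rack white 163 [495.  -13.   72.4]
top rack white 154 [496.3 -72.8  72.2]
side table blue 146 [529.9 371.7  64. ]
side table white 174 [438.9 356.4  64.5]
side table blue 146 [429.1 255.8  64. ]
side rack white 210 [490.4 -17.7  72.2]
side rack white 223 [492.3 -77.5  72.1]
```

>>> jog_arm(moves=[{"travel": [0.007,0.026,0.0],"spin": -0.003,"gripper": 0.068},{"travel": [0.007,0.026,0.03],"spin": -0.003,"gripper": 0.068},{"travel": [0.007,0.026,0.06],"spin": -0.003,"gripper": 0.068},{"travel": [0.007,0.026,0.085],"spin": -0.003,"gripper": 0.068},{"travel": [0.007,0.026,0.102],"spin": -0.003,"gripper": 0.068},{"travel": [0.007,0.026,0.112],"spin": -0.003,"gripper": 0.068},{"travel": [0.007,0.026,0.112],"spin": -0.003,"gripper": 0.068},{"travel": [0.007,0.026,0.112],"spin": -0.003,"gripper": 0.045}])

```text
time: 13.5
eef_pos: [440.6, 360.1, 33.8]
tool_rot: [[-0.033, 0.999, 0.001], [0.999, 0.033, 0.0], [0.0, 0.001, -1.0]]
wrist_force: [0.3, -0.1, 0.5]
finger_gap: 63.4
gripper_force: 0.0
```

>>> jog_arm(moves=[{"travel": [0,0,0],"spin": 0,"gripper": 0.045},{"travel": [0,0,0],"spin": 0,"gripper": 0.045},{"travel": [0,0,0],"spin": 0,"gripper": 0.045}])

```text
time: 13.8
eef_pos: [440.9, 360.8, 34.4]
tool_rot: [[-0.034, 0.999, 0.002], [0.999, 0.034, 0.001], [0.001, 0.002, -1.0]]
wrist_force: [-0.5, -0.2, 4.6]
finger_gap: 49.8
gripper_force: 20.0
```

>>> jog_arm(moves=[{"travel": [0,0,-0.02],"spin": 0,"gripper": 0.045},{"travel": [0,0,-0.05],"spin": 0,"gripper": 0.045},{"travel": [0,0,-0.08],"spin": 0,"gripper": 0.045},{"travel": [0,0,-0.112],"spin": 0,"gripper": 0.045},{"travel": [-0.04,0.01,-0.112],"spin": 0,"gripper": 0.045},{"travel": [-0.08,0.02,-0.112],"spin": 0,"gripper": 0.045},{"travel": [-0.12,0.03,-0.112],"spin": 0,"gripper": 0.045},{"travel": [-0.16,0.04,-0.112],"spin": 0,"gripper": 0.045}])

```text
time: 14.6
eef_pos: [485.5, 200.2, 145.6]
tool_rot: [[-0.035, 0.999, 0.0], [0.999, 0.035, 0.0], [0.0, 0.0, -1.0]]
wrist_force: [0.3, -0.2, -0.6]
finger_gap: 49.8
gripper_force: 20.0
```

```bash
python3 to.py 491 44.5 142 1.8
```

```text
t 14.6 p [485.5 200.2 145.6] yaw 1.99 gap 49.8 F [ 0.3 -0.2 -0.6] q [-25  21  -1 112   0  47 -24]
[491.0, 44.5, 142.0, 1.8] travel [-1.558e-01  1.000e-04  3.500e-03] spin 0.0032
```

>>> jog_arm(moves=[{"travel": [-0.035,0,0],"spin": 0.003,"gripper": 0.045},{"travel": [-0.075,0,0],"spin": 0.003,"gripper": 0.045},{"travel": [-0.115,0,0],"spin": 0.003,"gripper": 0.045},{"travel": [-0.14,0,0],"spin": 0.003,"gripper": 0.045},{"travel": [-0.154,0,0],"spin": 0.003,"gripper": 0.045},{"travel": [-0.154,0,0],"spin": 0.003,"gripper": 0.045},{"travel": [-0.154,0,0],"spin": 0.003,"gripper": 0.045},{"travel": [-0.154,0,0.01],"spin": 0.003,"gripper": 0.045}])

```text
time: 15.4
eef_pos: [491.9, 49.5, 136.0]
tool_rot: [[-0.033, 0.999, 0.003], [0.999, 0.033, 0.001], [0.001, 0.003, -1.0]]
wrist_force: [0.7, 0.2, -1.3]
finger_gap: 50.0
gripper_force: 20.0
```

```bash
python3 to.py 491.3 46.5 45 1.8
```

```text
t 15.4 p [491.9  49.5 136. ] yaw 1.89 gap 50.0 F [ 0.7  0.2 -1.3] q [-11  19   2 117  -1  45  -6]
[491.3, 46.5, 45.0, 1.8] travel [-0.0031 -0.0009  0.091 ] spin 0.0016
```

>>> jog_arm(moves=[{"travel": [-0.003,-0.0005,0.025],"spin": 0,"gripper": 0.045},{"travel": [-0.003,-0.0005,0.045],"spin": 0,"gripper": 0.045},{"travel": [-0.003,-0.0005,0.06],"spin": 0,"gripper": 0.045},{"travel": [-0.003,-0.0005,0.07],"spin": 0,"gripper": 0.045},{"travel": [-0.003,-0.0005,0.078],"spin": 0,"gripper": 0.045},{"travel": [-0.003,-0.0005,0.084],"spin": 0,"gripper": 0.045},{"travel": [-0.003,-0.0005,0.089],"spin": 0,"gripper": 0.045},{"travel": [-0.003,-0.0005,0.089],"spin": 0,"gripper": 0.045}])

```text
time: 16.2
eef_pos: [490.1, 44.8, 45.9]
tool_rot: [[-0.031, 1.0, -0.0], [1.0, 0.031, -0.0], [0.0, -0.0, -1.0]]
wrist_force: [0.2, -0.7, -0.5]
finger_gap: 49.9
gripper_force: 20.0
```

>>> jog_arm(moves=[{"travel": [0,0.001,0.003],"spin": 0,"gripper": 0.045},{"travel": [0,0.001,0.003],"spin": 0,"gripper": 0.045},{"travel": [0,0.001,0.003],"spin": 0,"gripper": 0.06},{"travel": [0,0.001,0.003],"spin": 0,"gripper": 0.06},{"travel": [0,0.001,-0.005],"spin": 0,"gripper": 0.066},{"travel": [0,0.001,-0.03],"spin": 0,"gripper": 0.068},{"travel": [0,0.001,-0.06],"spin": 0,"gripper": 0.068},{"travel": [0,0.001,-0.1],"spin": 0,"gripper": 0.068}])

```text
time: 17.0
eef_pos: [490.1, 44.6, 146.8]
tool_rot: [[-0.031, 1.0, -0.003], [1.0, 0.031, -0.0], [-0.0, -0.003, -1.0]]
wrist_force: [0.4, -0.1, 0.5]
finger_gap: 68.1
gripper_force: 0.0
```

>>> jog_arm(moves=[{"travel": [0.045,-0.01,0],"spin": 0.03,"gripper": 0.068},{"travel": [0.09,-0.03,0],"spin": 0.06,"gripper": 0.068},{"travel": [0.135,-0.045,0],"spin": 0.087,"gripper": 0.068},{"travel": [0.18,-0.055,0],"spin": 0.087,"gripper": 0.068},{"travel": [0.21,-0.065,0],"spin": 0.087,"gripper": 0.068},{"travel": [0.213,-0.065,0],"spin": 0.087,"gripper": 0.068},{"travel": [0.213,-0.065,0],"spin": 0.087,"gripper": 0.068},{"travel": [0.213,-0.065,0],"spin": 0.087,"gripper": 0.068}])

```text
time: 17.8
eef_pos: [420.3, 254.2, 146.5]
tool_rot: [[0.058, 0.998, 0.0], [0.998, -0.058, -0.001], [-0.001, 0.0, -1.0]]
wrist_force: [0.9, -0.3, -1.0]
finger_gap: 68.2
gripper_force: 0.0
```

```bash
python3 to.py 431.5 260.5 33 -3.2; python3 look.py
```

```text
t 17.8 p [420.3 254.2 146.5] yaw -3.3 gap 68.2 F [ 0.9 -0.3 -1. ] q [-32  17  -2 116   1  46 -39]
[431.5, 260.5, 33.0, -3.2] travel [0.007  0.0107 0.1135] spin -0.0017
top table blue 168 [533.1 375.4  64.3]
top rack white 162 [494.8 -12.2  72.2]
top rack white 163 [496.1 -72.9  72.1]
top rack white 155 [493.2  45.5  72. ]
side table blue 153 [429.2 262.8  64.6]
side rack white 218 [491.7 -77.4  72.1]
```

>>> jog_arm(moves=[{"travel": [0.007,0.0107,0.0],"spin": 0,"gripper": 0.068},{"travel": [0.007,0.0107,0.03],"spin": 0,"gripper": 0.068},{"travel": [0.007,0.0107,0.06],"spin": 0,"gripper": 0.068},{"travel": [0.007,0.0107,0.085],"spin": 0,"gripper": 0.068},{"travel": [0.007,0.0107,0.102],"spin": 0,"gripper": 0.068},{"travel": [0.007,0.0107,0.113],"spin": 0,"gripper": 0.068},{"travel": [0.007,0.0107,0.113],"spin": 0,"gripper": 0.068},{"travel": [0.007,0.0107,0.113],"spin": 0,"gripper": 0.045}])

```text
time: 18.7
eef_pos: [431.6, 262.1, 33.5]
tool_rot: [[0.057, 0.998, 0.0], [0.998, -0.057, 0.0], [0.0, 0.0, -1.0]]
wrist_force: [-0.0, 0.9, -0.3]
finger_gap: 63.6
gripper_force: 0.0
```

>>> jog_arm(moves=[{"travel": [0,0,0],"spin": 0,"gripper": 0.045},{"travel": [0,0,0],"spin": 0,"gripper": 0.045},{"travel": [0,0,0],"spin": 0,"gripper": 0.045}])

```text
time: 19.0
eef_pos: [431.7, 262.6, 34.2]
tool_rot: [[0.056, 0.998, 0.002], [0.998, -0.056, 0.001], [0.001, 0.002, -1.0]]
wrist_force: [-0.5, -0.6, 2.9]
finger_gap: 49.8
gripper_force: 20.0
```

>>> jog_arm(moves=[{"travel": [0,0,-0.02],"spin": 0,"gripper": 0.045},{"travel": [0,0,-0.05],"spin": 0,"gripper": 0.045},{"travel": [0,0,-0.08],"spin": 0,"gripper": 0.045},{"travel": [0,0,-0.112],"spin": 0,"gripper": 0.045},{"travel": [-0.04,0,-0.112],"spin": 0,"gripper": 0.045},{"travel": [-0.08,0,-0.112],"spin": 0,"gripper": 0.045},{"travel": [-0.12,0.01,-0.112],"spin": 0,"gripper": 0.045},{"travel": [-0.16,0.02,-0.112],"spin": 0,"gripper": 0.045}])

```text
time: 19.8
eef_pos: [441.5, 99.9, 145.7]
tool_rot: [[0.055, 0.998, 0.001], [0.998, -0.055, 0.0], [0.0, 0.001, -1.0]]
wrist_force: [1.5, 0.1, -1.3]
finger_gap: 50.0
gripper_force: 20.0
```

```bash
python3 to.py 486 -331 142 -3.2
```

```text
t 19.8 p [441.5  99.9 145.7] yaw -3.14 gap 50.0 F [ 1.5  0.1 -1.3] q [-18  14   2 122  -1  44 -19]
[486.0, -331.0, 142.0, -3.2] travel [-0.4278  0.0681  0.0036] spin 0.001
```

>>> jog_arm(moves=[{"travel": [-0.04,0.01,0],"spin": 0,"gripper": 0.045},{"travel": [-0.085,0.02,0],"spin": 0,"gripper": 0.045},{"travel": [-0.13,0.03,0],"spin": 0,"gripper": 0.045},{"travel": [-0.175,0.04,0],"spin": 0,"gripper": 0.045},{"travel": [-0.22,0.05,0],"spin": 0,"gripper": 0.045},{"travel": [-0.265,0.06,0],"spin": 0,"gripper": 0.045},{"travel": [-0.31,0.065,0],"spin": 0,"gripper": 0.045},{"travel": [-0.345,0.067,0],"spin": 0,"gripper": 0.045}])

```text
time: 20.6
eef_pos: [489.3, -250.2, 145.6]
tool_rot: [[0.058, 0.998, 0.001], [0.998, -0.058, -0.001], [-0.001, 0.001, -1.0]]
wrist_force: [1.2, 0.1, -0.7]
finger_gap: 49.6
gripper_force: 20.0
```

>>> jog_arm(moves=[{"travel": [-0.018,0,0],"spin": 0,"gripper": 0.045},{"travel": [-0.0215,0,0],"spin": 0,"gripper": 0.045},{"travel": [-0.0215,0,0],"spin": 0,"gripper": 0.045},{"travel": [-0.0215,0,0],"spin": 0,"gripper": 0.045},{"travel": [-0.0215,0,0.01],"spin": 0,"gripper": 0.045}])

```text
time: 21.1
eef_pos: [489.7, -267.0, 136.1]
tool_rot: [[0.053, 0.999, 0.003], [0.999, -0.053, -0.0], [0.0, 0.003, -1.0]]
wrist_force: [1.1, 0.1, -1.7]
finger_gap: 49.7
gripper_force: 20.0
```

```bash
python3 to.py 489 -270 45 -3.2
```

```text
t 21.1 p [ 489.7 -267.   136.1] yaw -3.05 gap 49.7 F [ 1.1  0.1 -1.7] q [ 17  24  11 108  -6  48  28]
[489.0, -270.0, 45.0, -3.2] travel [-0.0031 -0.0008  0.0911] spin 0.0026
```

>>> jog_arm(moves=[{"travel": [-0.002,-0.0005,0.025],"spin": 0,"gripper": 0.045},{"travel": [-0.002,-0.0005,0.045],"spin": 0,"gripper": 0.045},{"travel": [-0.002,-0.0005,0.06],"spin": 0,"gripper": 0.045},{"travel": [-0.002,-0.0005,0.07],"spin": 0,"gripper": 0.045},{"travel": [-0.002,-0.0005,0.078],"spin": 0,"gripper": 0.045},{"travel": [-0.002,-0.0005,0.084],"spin": 0,"gripper": 0.045},{"travel": [-0.002,-0.0005,0.089],"spin": 0,"gripper": 0.045},{"travel": [-0.002,-0.0005,0.089],"spin": 0,"gripper": 0.045}])

```text
time: 21.9
eef_pos: [487.4, -270.4, 45.8]
tool_rot: [[0.056, 0.998, -0.0], [0.998, -0.056, 0.0], [0.0, -0.0, -1.0]]
wrist_force: [0.0, -0.2, -0.9]
finger_gap: 49.8
gripper_force: 20.0
```

>>> jog_arm(moves=[{"travel": [0,0.001,0.003],"spin": 0,"gripper": 0.045},{"travel": [0,0.001,0.003],"spin": 0,"gripper": 0.045},{"travel": [0,0.001,0.003],"spin": 0,"gripper": 0.06},{"travel": [0,0.001,0.003],"spin": 0,"gripper": 0.06},{"travel": [0,0.001,-0.005],"spin": 0,"gripper": 0.066},{"travel": [0,0.001,-0.03],"spin": 0,"gripper": 0.068},{"travel": [0,0.001,-0.06],"spin": 0,"gripper": 0.068},{"travel": [0,0.001,-0.1],"spin": 0,"gripper": 0.068}])

```text
time: 22.7
eef_pos: [487.5, -270.0, 146.7]
tool_rot: [[0.056, 0.998, -0.002], [0.998, -0.056, 0.001], [0.001, -0.003, -1.0]]
wrist_force: [0.9, -0.5, 0.0]
finger_gap: 68.0
gripper_force: 0.0
```

>>> jog_arm(moves=[{"travel": [0.05,0,0],"spin": 0,"gripper": 0.068},{"travel": [0.1,0,0],"spin": 0,"gripper": 0.068},{"travel": [0.15,0,0],"spin": 0,"gripper": 0.068},{"travel": [0.2,0,0],"spin": 0,"gripper": 0.068},{"travel": [0.25,0,0],"spin": 0,"gripper": 0.068},{"travel": [0.3,0,0],"spin": 0,"gripper": 0.068},{"travel": [0.35,0.01,0],"spin": 0,"gripper": 0.068},{"travel": [0.4,0.02,0],"spin": 0,"gripper": 0.068}])

```text
time: 23.5
eef_pos: [530.7, 127.8, 147.4]
tool_rot: [[0.056, 0.998, 0.001], [0.998, -0.056, 0.0], [0.0, 0.001, -1.0]]
wrist_force: [0.7, 0.2, 0.3]
finger_gap: 68.0
gripper_force: 0.0
```

>>> jog_arm(moves=[{"travel": [0.05,0,0],"spin": 0,"gripper": 0.068},{"travel": [0.1,0,0],"spin": 0,"gripper": 0.068},{"travel": [0.15,0,0],"spin": 0,"gripper": 0.068},{"travel": [0.19,0,0],"spin": 0,"gripper": 0.068},{"travel": [0.21,0,0],"spin": 0,"gripper": 0.068},{"travel": [0.21,0,0],"spin": 0,"gripper": 0.068},{"travel": [0.21,0,0],"spin": 0,"gripper": 0.068}])

```text
time: 24.2
eef_pos: [542.2, 335.0, 146.5]
tool_rot: [[0.055, 0.998, 0.0], [0.998, -0.055, -0.001], [-0.001, 0.0, -1.0]]
wrist_force: [0.6, -0.5, -0.0]
finger_gap: 67.9
gripper_force: 0.0
```

```bash
python3 to.py 531 372 33 -3.2; python3 look.py
```

```text
t 24.2 p [542.2 335.  146.5] yaw -3.18 gap 67.9 F [ 0.6 -0.5 -0. ] q [-35  31   1  96  -1  54 -37]
[531.0, 372.0, 33.0, -3.2] travel [ 0.0364 -0.0132  0.1135] spin 0.0004
top rack white 161 [494.8 -13.   72.4]
top rack white 159 [496.1 -72.7  72.1]
top rack blue 159 [ 490.5 -268.1   72.2]
top rack white 164 [493.2  45.7  72.3]
side table blue 140 [528.8 371.   64.2]
side rack white 201 [489.5  40.2  72. ]
side rack white 207 [490.8 -17.8  71.8]
side rack white 209 [492.1 -77.8  72.3]
side rack blue 240 [ 486.7 -272.5   72.2]
```

>>> jog_arm(moves=[{"travel": [0.036,-0.013,0.0],"spin": 0,"gripper": 0.068},{"travel": [0.036,-0.013,0.03],"spin": 0,"gripper": 0.068},{"travel": [0.036,-0.013,0.06],"spin": 0,"gripper": 0.068},{"travel": [0.036,-0.013,0.085],"spin": 0,"gripper": 0.068},{"travel": [0.036,-0.013,0.102],"spin": 0,"gripper": 0.068},{"travel": [0.036,-0.013,0.113],"spin": 0,"gripper": 0.068},{"travel": [0.036,-0.013,0.113],"spin": 0,"gripper": 0.068},{"travel": [0.036,-0.013,0.113],"spin": 0,"gripper": 0.045}])

```text
time: 25.1
eef_pos: [532.0, 372.2, 34.0]
tool_rot: [[0.057, 0.998, 0.001], [0.998, -0.057, 0.001], [0.001, 0.001, -1.0]]
wrist_force: [0.2, 0.9, -0.6]
finger_gap: 63.9
gripper_force: 0.0
```

>>> jog_arm(moves=[{"travel": [0,0,0],"spin": 0,"gripper": 0.045},{"travel": [0,0,0],"spin": 0,"gripper": 0.045},{"travel": [0,0,0],"spin": 0,"gripper": 0.045}])

```text
time: 25.4
eef_pos: [532.1, 372.8, 34.6]
tool_rot: [[0.056, 0.998, 0.002], [0.998, -0.056, 0.001], [0.002, 0.002, -1.0]]
wrist_force: [-0.3, 0.5, 4.6]
finger_gap: 49.8
gripper_force: 20.0
```

>>> jog_arm(moves=[{"travel": [0,0,-0.02],"spin": 0,"gripper": 0.045},{"travel": [0,0,-0.05],"spin": 0,"gripper": 0.045},{"travel": [0,0,-0.08],"spin": 0,"gripper": 0.045},{"travel": [0,0,-0.112],"spin": 0,"gripper": 0.045},{"travel": [-0.04,0,-0.112],"spin": 0,"gripper": 0.045},{"travel": [-0.08,-0.01,-0.112],"spin": 0,"gripper": 0.045},{"travel": [-0.12,-0.03,-0.112],"spin": 0,"gripper": 0.045},{"travel": [-0.16,-0.05,-0.112],"spin": 0,"gripper": 0.045}])

```text
time: 26.2
eef_pos: [471.6, 213.5, 145.4]
tool_rot: [[0.056, 0.998, 0.0], [0.998, -0.056, 0.0], [0.0, 0.0, -1.0]]
wrist_force: [0.2, -0.3, -1.0]
finger_gap: 49.9
gripper_force: 20.0
```

```bash
python3 to.py 491 -209 142 -3.2
```

```text
t 26.2 p [471.6 213.5 145.4] yaw -3.23 gap 49.9 F [ 0.2 -0.3 -1. ] q [-29  20   2 113  -1  47 -30]
[491.0, -209.0, 142.0, -3.2] travel [-0.4208  0.0431  0.0034] spin -0.0005
```

>>> jog_arm(moves=[{"travel": [-0.045,0,0],"spin": 0,"gripper": 0.045},{"travel": [-0.095,0.01,0],"spin": 0,"gripper": 0.045},{"travel": [-0.145,0.02,0],"spin": 0,"gripper": 0.045},{"travel": [-0.195,0.03,0],"spin": 0,"gripper": 0.045},{"travel": [-0.245,0.035,0],"spin": 0,"gripper": 0.045},{"travel": [-0.295,0.04,0],"spin": 0,"gripper": 0.045},{"travel": [-0.345,0.043,0],"spin": 0,"gripper": 0.045},{"travel": [-0.385,0.043,0],"spin": 0,"gripper": 0.045}])

```text
time: 27.0
eef_pos: [493.7, -174.4, 145.7]
tool_rot: [[0.057, 0.998, 0.001], [0.998, -0.057, -0.001], [-0.001, 0.001, -1.0]]
wrist_force: [1.1, -0.1, -1.0]
finger_gap: 49.9
gripper_force: 20.0
```

>>> jog_arm(moves=[{"travel": [-0.025,0,0],"spin": 0,"gripper": 0.045},{"travel": [-0.0375,0,0],"spin": 0,"gripper": 0.045},{"travel": [-0.0375,0,0],"spin": 0,"gripper": 0.045},{"travel": [-0.0375,0,0],"spin": 0,"gripper": 0.045},{"travel": [-0.0375,0,0.01],"spin": 0,"gripper": 0.045}])

```text
time: 27.5
eef_pos: [493.2, -206.9, 135.9]
tool_rot: [[0.053, 0.999, 0.003], [0.999, -0.053, 0.0], [0.001, 0.003, -1.0]]
wrist_force: [0.4, -0.4, -1.6]
finger_gap: 50.0
gripper_force: 20.0
```

```bash
python3 to.py 491.5 -211 45 -3.2
```

```text
t 27.5 p [ 493.2 -206.9  135.9] yaw -3.02 gap 50.0 F [ 0.4 -0.4 -1.6] q [ 10  22  12 111  -6  47  22]
[491.5, -211.0, 45.0, -3.2] travel [-0.0042 -0.0018  0.0909] spin 0.0031
```

>>> jog_arm(moves=[{"travel": [-0.003,0,0.025],"spin": 0,"gripper": 0.045},{"travel": [-0.003,0,0.045],"spin": 0,"gripper": 0.045},{"travel": [-0.003,0,0.06],"spin": 0,"gripper": 0.045},{"travel": [-0.003,0,0.07],"spin": 0,"gripper": 0.045},{"travel": [-0.003,0,0.078],"spin": 0,"gripper": 0.045},{"travel": [-0.003,0,0.084],"spin": 0,"gripper": 0.045},{"travel": [-0.003,0,0.089],"spin": 0,"gripper": 0.045},{"travel": [-0.003,0,0.089],"spin": 0,"gripper": 0.045}])

```text
time: 28.3
eef_pos: [491.4, -211.8, 45.9]
tool_rot: [[0.056, 0.998, -0.0], [0.998, -0.056, 0.0], [0.0, -0.0, -1.0]]
wrist_force: [-1.4, 0.9, -0.0]
finger_gap: 50.1
gripper_force: 20.0
```

>>> jog_arm(moves=[{"travel": [0,0,0.003],"spin": 0,"gripper": 0.045},{"travel": [0,0,0.003],"spin": 0,"gripper": 0.045},{"travel": [0,0,0.003],"spin": 0,"gripper": 0.06},{"travel": [0,0,0.003],"spin": 0,"gripper": 0.06},{"travel": [0,0,-0.005],"spin": 0,"gripper": 0.066},{"travel": [0,0,-0.03],"spin": 0,"gripper": 0.068},{"travel": [0,0,-0.07],"spin": 0,"gripper": 0.068},{"travel": [0,0,-0.12],"spin": 0,"gripper": 0.068}])

```text
time: 29.1
eef_pos: [490.1, -211.5, 166.7]
tool_rot: [[0.056, 0.998, -0.003], [0.998, -0.056, 0.001], [0.001, -0.003, -1.0]]
wrist_force: [1.0, -0.0, 0.4]
finger_gap: 68.1
gripper_force: 0.0
```

>>> jog_arm(moves=[{"travel": [0,0,-0.05],"spin": 0,"gripper": 0},{"travel": [0,0,-0.1],"spin": 0,"gripper": 0},{"travel": [-0.01,0.03,-0.11],"spin": 0,"gripper": 0},{"travel": [-0.03,0.07,-0.11],"spin": 0,"gripper": 0},{"travel": [-0.05,0.11,-0.11],"spin": 0,"gripper": 0},{"travel": [-0.06,0.15,-0.11],"spin": 0,"gripper": 0},{"travel": [-0.06,0.195,-0.11],"spin": 0,"gripper": 0},{"travel": [-0.06,0.195,-0.11],"spin": 0,"gripper": 0}])

```text
time: 29.9
eef_pos: [687.2, -280.8, 273.0]
tool_rot: [[0.052, 0.999, -0.001], [0.999, -0.052, 0.002], [0.002, -0.001, -1.0]]
wrist_force: [0.6, 0.5, -0.8]
finger_gap: 8.2
gripper_force: 0.0
```

```bash
python3 to.py 685 -281 193 -3.2; python3 look.py
```

```text
t 29.9 p [ 687.2 -280.8  273. ] yaw -3.01 gap 8.2 F [ 0.6  0.5 -0.8] q [12 35 13 72 -8 74 22]
[685.0, -281.0, 193.0, -3.2] travel [-0.0005 -0.0021  0.08  ] spin 0.0034
top rack white 161 [494.4 -12.6  72. ]
top rack white 162 [495.7 -72.8  72.1]
top rack white 172 [493.1  45.8  72.3]
side rack white 197 [489.6  40.3  72.2]
side rack white 205 [490.5 -17.8  72.2]
side rack white 219 [491.8 -78.1  72.1]
side rack blue 228 [ 489.7 -212.7   72.3]
side rack blue 236 [ 487.2 -272.5   71.9]
```

All five jars stand in their rows. Now I close the blue cover from behind.

>>> jog_arm(moves=[{"travel": [0,0,0.03],"spin": 0,"gripper": 0},{"travel": [0,0,0.06],"spin": 0,"gripper": 0},{"travel": [0,0,0.08],"spin": 0,"gripper": 0},{"travel": [0,-0.015,0.08],"spin": 0,"gripper": 0},{"travel": [0,-0.03,0.08],"spin": 0,"gripper": 0},{"travel": [0,-0.045,0.08],"spin": 0,"gripper": 0},{"travel": [0,-0.06,0.08],"spin": 0,"gripper": 0},{"travel": [0,-0.075,0.08],"spin": 0,"gripper": 0}])

```text
time: 30.8
eef_pos: [606.4, -279.0, 198.3]
tool_rot: [[0.057, 0.998, 0.002], [0.998, -0.057, -0.001], [-0.001, 0.002, -1.0]]
wrist_force: [0.5, 0.0, 1.3]
finger_gap: 0.3
gripper_force: 0.3
```

>>> jog_arm(moves=[{"travel": [0,-0.015,0],"spin": 0,"gripper": 0},{"travel": [0,-0.03,0],"spin": 0,"gripper": 0},{"travel": [0,-0.045,0],"spin": 0,"gripper": 0},{"travel": [0,-0.06,0],"spin": 0,"gripper": 0},{"travel": [0,-0.075,0],"spin": 0,"gripper": 0}])

```text
time: 31.3
eef_pos: [531.2, -274.6, 197.9]
tool_rot: [[0.057, 0.998, 0.002], [0.998, -0.057, -0.0], [-0.0, 0.002, -1.0]]
wrist_force: [-0.4, -0.3, -0.8]
finger_gap: 0.6
gripper_force: 0.1
```

```bash
python3 to.py
python3 - <<'E'
from h import *; from plant import grab_frame
f=grab_frame("side"); a=f["image"][130:350,200:460]
cv2.imwrite("pics/side5.png",cv2.resize(a,None,fx=2.5,fy=2.5,interpolation=cv2.INTER_CUBIC)[:,:,::-1])
E
```

```text
t 31.3 p [ 531.2 -274.6  197.9] yaw -3.26 gap 0.6 F [-0.4 -0.3 -0.8] q [ 14  24  14 100  -7  57  27]
```

View pics/side5.png

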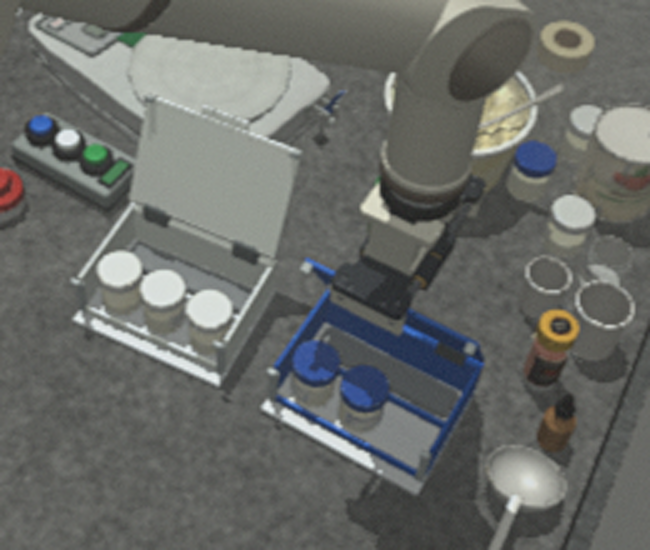

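The view shows the blue cover swung past vertical with the fingers behind it; jars are undisturbed. Continuing down the arc.

>>> jog_arm(moves=[{"travel": [0,-0.014,0.01],"spin": 0,"gripper": 0},{"travel": [0,-0.028,0.025],"spin": 0,"gripper": 0},{"travel": [0,-0.038,0.039],"spin": 0,"gripper": 0},{"travel": [0,-0.047,0.053],"spin": 0,"gripper": 0},{"travel": [0,-0.052,0.067],"spin": 0,"gripper": 0},{"travel": [0,-0.056,0.08],"spin": 0,"gripper": 0},{"travel": [0,-0.058,0.088],"spin": 0,"gripper": 0},{"travel": [0,-0.06,0.096],"spin": 0,"gripper": 0}])

```text
time: 32.15
eef_pos: [473.3, -271.2, 100.2]
tool_rot: [[0.056, 0.998, 0.001], [0.998, -0.056, -0.0], [-0.0, 0.001, -1.0]]
wrist_force: [-0.1, -0.5, 0.6]
finger_gap: 0.6
gripper_force: 1.0
```

```bash
python3 to.py 455 -269 100/455 -269 85
python3 - <<'E'
from h import *; from plant import grab_frame
f=grab_frame("side"); a=f["image"][130:350,200:460]
cv2.imwrite("pics/side6.png",cv2.resize(a,None,fx=2.5,fy=2.5,interpolation=cv2.INTER_CUBIC)[:,:,::-1])
E
```

```text
t 32.1 p [ 473.3 -271.2  100.2] yaw -3.21 gap 0.6 F [-0.1 -0.5  0.6] q [ 17  27  13 111  -8  43  31]
[455.0, -269.0, 100.0] travel [ 0.0011 -0.0184  0.0002] spin 
[455.0, -269.0, 85.0] travel [ 0.0011 -0.0184  0.0152] spin
```

View pics/side6.png

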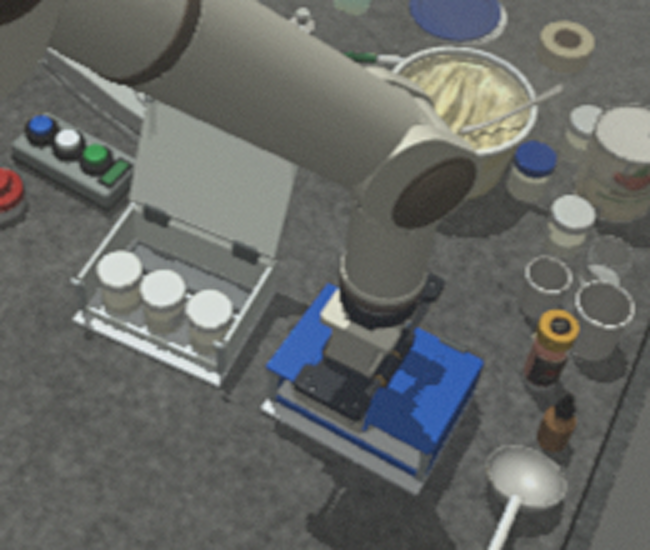

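The blue cover now rests low, at nearly shut. Pressing near its front edge.

>>> jog_arm(moves=[{"travel": [0,-0.006,0],"spin": 0,"gripper": 0},{"travel": [0,-0.012,0],"spin": 0,"gripper": 0},{"travel": [0,-0.014,0.004],"spin": 0,"gripper": 0},{"travel": [0,-0.014,0.007],"spin": 0,"gripper": 0},{"travel": [0,-0.014,0.01],"spin": 0,"gripper": 0},{"travel": [0,-0.014,0.01],"spin": 0,"gripper": 0}])

```text
time: 32.8
eef_pos: [459.3, -270.6, 91.9]
tool_rot: [[0.056, 0.998, 0.001], [0.998, -0.056, 0.0], [0.0, 0.001, -1.0]]
wrist_force: [-5.0, 2.8, 15.3]
finger_gap: 0.5
gripper_force: 8.5
```

>>> jog_arm(moves=[{"travel": [0,0,0.002],"spin": 0,"gripper": 0},{"travel": [0,0,0.004],"spin": 0,"gripper": 0},{"travel": [0,0,0.005],"spin": 0,"gripper": 0},{"travel": [0,0,0.005],"spin": 0,"gripper": 0}])

```text
time: 33.2
eef_pos: [459.4, -270.8, 91.0]
tool_rot: [[0.057, 0.998, 0.002], [0.998, -0.057, 0.001], [0.001, 0.002, -1.0]]
wrist_force: [-16.9, 9.8, 56.8]
finger_gap: 0.8
gripper_force: 28.1
```

The blue cover is shut (tip at 83 mm, on its closed face). Now the white one.

>>> jog_arm(moves=[{"travel": [0,0,-0.01],"spin": 0,"gripper": 0},{"travel": [0,0,-0.05],"spin": 0,"gripper": 0},{"travel": [0,0,-0.1],"spin": 0,"gripper": 0},{"travel": [0,0,-0.15],"spin": 0,"gripper": 0},{"travel": [0.01,0.03,-0.185],"spin": 0,"gripper": 0},{"travel": [0.04,0.06,-0.185],"spin": -0.03,"gripper": 0},{"travel": [0.07,0.095,-0.185],"spin": -0.06,"gripper": 0},{"travel": [0.1,0.13,-0.185],"spin": -0.087,"gripper": 0}])

```text
time: 34.0
eef_pos: [595.7, -176.9, 270.7]
tool_rot: [[-0.031, 1.0, 0.001], [1.0, 0.031, -0.0], [-0.0, 0.001, -1.0]]
wrist_force: [0.1, -0.1, -0.3]
finger_gap: 0.8
gripper_force: 0.0
```

>>> jog_arm(moves=[{"travel": [0.03,0.03,0],"spin": 0,"gripper": 0},{"travel": [0.06,0.06,0],"spin": 0,"gripper": 0},{"travel": [0.095,0.09,0],"spin": 0,"gripper": 0},{"travel": [0.13,0.105,0],"spin": 0,"gripper": 0},{"travel": [0.15,0.105,0],"spin": 0,"gripper": 0},{"travel": [0.15,0.105,0],"spin": 0,"gripper": 0},{"travel": [0.15,0.105,0],"spin": 0,"gripper": 0}])

```text
time: 34.7
eef_pos: [694.6, -24.8, 269.6]
tool_rot: [[-0.032, 0.999, -0.001], [0.999, 0.032, -0.001], [-0.001, -0.001, -1.0]]
wrist_force: [0.1, -0.3, -0.5]
finger_gap: 0.6
gripper_force: 0.0
```

```bash
python3 to.py 690 -10 193 1.8; python3 look.py
python3 - <<'E'
from h import *
for n in("top","side"):
    f=dict(np.load(n+"L.npz")); P=cloud(f)
    q=P[(P[...,2]>70)&(P[...,2]<120)&(P[...,0]>455)&(P[...,0]<560)&(abs(P[...,1]+271)<80)]
    if len(q)>50: print(n,"blue cover",len(q),"slope",np.polyfit(q[:,0],q[:,2],1).round(4),q[:,2].mean())
E
```

```text
t 34.7 p [694.6 -24.8 269.6] yaw 1.82 gap 0.6 F [ 0.1 -0.3 -0.5] q [-6 30  8 80 -4 70  5]
[690.0, -10.0, 193.0, 1.8] travel [ 0.015  -0.004   0.0766] spin 0.0003
top rack white 161 [496.2 -73.9  72.3]
side rack white 211 [489.6  40.   72.2]
side rack white 205 [491.1 -17.5  71.9]
side rack white 222 [491.9 -77.3  72.2]
top blue cover 1441 slope [-1.60000e-03  8.44981e+01] 83.70314246136695
side blue cover 1971 slope [1.40000e-03 8.31111e+01] 83.83323245094769
```

>>> jog_arm(moves=[{"travel": [0.015,-0.004,0.03],"spin": 0,"gripper": 0},{"travel": [0.015,-0.004,0.06],"spin": 0,"gripper": 0},{"travel": [0.015,-0.004,0.074],"spin": 0,"gripper": 0},{"travel": [0.015,-0.019,0.074],"spin": 0,"gripper": 0},{"travel": [0.015,-0.034,0.074],"spin": 0,"gripper": 0},{"travel": [0.015,-0.049,0.074],"spin": 0,"gripper": 0},{"travel": [0.015,-0.064,0.074],"spin": 0,"gripper": 0},{"travel": [0.015,-0.079,0.074],"spin": 0,"gripper": 0}])

```text
time: 35.6
eef_pos: [615.7, -14.3, 197.3]
tool_rot: [[-0.028, 1.0, 0.002], [1.0, 0.028, -0.001], [-0.001, 0.002, -1.0]]
wrist_force: [0.3, -0.6, 1.1]
finger_gap: 0.4
gripper_force: 0.3
```

>>> jog_arm(moves=[{"travel": [0,-0.015,0],"spin": 0,"gripper": 0},{"travel": [0,-0.03,0],"spin": 0,"gripper": 0},{"travel": [0,-0.045,0],"spin": 0,"gripper": 0},{"travel": [0,-0.06,0],"spin": 0,"gripper": 0},{"travel": [0,-0.075,0],"spin": 0,"gripper": 0}])

```text
time: 36.1
eef_pos: [540.5, -16.4, 197.1]
tool_rot: [[-0.028, 1.0, 0.002], [1.0, 0.028, -0.001], [-0.001, 0.002, -1.0]]
wrist_force: [-0.2, 0.5, 0.4]
finger_gap: 0.5
gripper_force: 0.1
```

```bash
python3 to.py 476 -16 102 1.8
python3 - <<'E'
from h import *; from plant import grab_frame
f=grab_frame("side"); a=f["image"][130:350,200:460]
cv2.imwrite("pics/side7.png",cv2.resize(a,None,fx=2.5,fy=2.5,interpolation=cv2.INTER_CUBIC)[:,:,::-1])
E
```

```text
t 36.1 p [540.5 -16.4 197.1] yaw 1.61 gap 0.5 F [-0.2  0.5  0.4] q [ -8  18   8 108  -3  54   3]
[476.0, -16.0, 102.0, 1.8] travel [ 0.0023 -0.0646  0.095 ] spin -0.0034
```

View pics/side7.png

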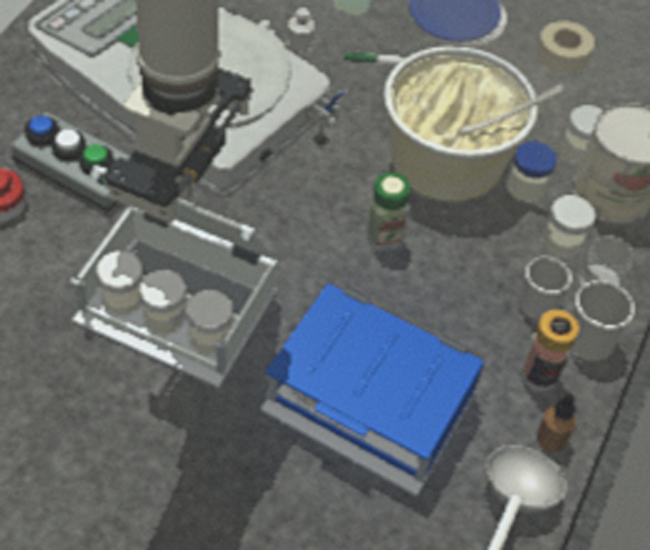

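The blue cover is shut and the white cover stands past vertical with the fingers behind it. Continuing the arc, then pressing.

>>> jog_arm(moves=[{"travel": [0,-0.018,0.01],"spin": 0,"gripper": 0},{"travel": [0,-0.032,0.025],"spin": 0,"gripper": 0},{"travel": [0,-0.042,0.039],"spin": 0,"gripper": 0},{"travel": [0.001,-0.051,0.053],"spin": 0,"gripper": 0},{"travel": [0.001,-0.056,0.067],"spin": 0,"gripper": 0},{"travel": [0.001,-0.06,0.08],"spin": 0,"gripper": 0},{"travel": [0.001,-0.062,0.088],"spin": 0,"gripper": 0},{"travel": [0.001,-0.064,0.096],"spin": 0,"gripper": 0}])

```text
time: 36.95
eef_pos: [477.2, -16.2, 100.2]
tool_rot: [[-0.03, 1.0, 0.001], [1.0, 0.03, -0.0], [-0.0, 0.001, -1.0]]
wrist_force: [0.3, 0.3, 2.7]
finger_gap: 0.3
gripper_force: 1.8
```

>>> jog_arm(moves=[{"travel": [0,-0.006,0],"spin": 0,"gripper": 0},{"travel": [0,-0.012,0],"spin": 0,"gripper": 0},{"travel": [0,-0.013,0.004],"spin": 0,"gripper": 0},{"travel": [0,-0.013,0.007],"spin": 0,"gripper": 0},{"travel": [0,-0.013,0.01],"spin": 0,"gripper": 0},{"travel": [0,-0.013,0.01],"spin": 0,"gripper": 0}])

```text
time: 37.55
eef_pos: [463.6, -15.8, 91.8]
tool_rot: [[-0.031, 1.0, -0.0], [1.0, 0.031, 0.0], [0.0, -0.0, -1.0]]
wrist_force: [-6.6, -0.3, 20.1]
finger_gap: 0.6
gripper_force: 9.9
```

>>> jog_arm(moves=[{"travel": [0,0,0.002],"spin": 0,"gripper": 0},{"travel": [0,0,0.003],"spin": 0,"gripper": 0},{"travel": [0,0,0.003],"spin": 0,"gripper": 0},{"travel": [0,0,-0.01],"spin": 0,"gripper": 0},{"travel": [0,0,-0.04],"spin": 0,"gripper": 0},{"travel": [0.03,0.02,-0.06],"spin": 0,"gripper": 0},{"travel": [0.07,0.05,-0.06],"spin": 0,"gripper": 0},{"travel": [0.11,0.08,-0.06],"spin": 0,"gripper": 0}])

```text
time: 38.35
eef_pos: [541.8, 97.8, 151.7]
tool_rot: [[-0.029, 1.0, 0.003], [1.0, 0.029, 0.001], [0.001, 0.003, -1.0]]
wrist_force: [1.3, -1.1, 0.1]
finger_gap: 0.1
gripper_force: 0.0
```

>>> jog_arm(moves=[{"travel": [0.04,0.025,0],"spin": 0,"gripper": 0},{"travel": [0.08,0.05,0],"spin": 0,"gripper": 0},{"travel": [0.12,0.07,0],"spin": 0,"gripper": 0},{"travel": [0.155,0.09,0],"spin": 0,"gripper": 0},{"travel": [0.17,0.1,0],"spin": 0,"gripper": 0},{"travel": [0.17,0.1,0],"spin": 0,"gripper": 0},{"travel": [0.17,0.1,0],"spin": 0,"gripper": 0}])

```text
time: 39.05
eef_pos: [634.3, 269.1, 149.5]
tool_rot: [[-0.031, 1.0, -0.001], [1.0, 0.031, -0.001], [-0.001, -0.001, -1.0]]
wrist_force: [0.7, -1.4, 0.3]
finger_gap: 0.3
gripper_force: 0.0
```

```bash
python3 to.py 650 262.4 75 1.8
python3 - <<'E'
from h import *; from plant import grab_frame
for n in("top","side"):
    f=grab_frame(n); P=cloud(f); img=f["image"]
    for nm,x,y in(("blue",489,-271),("white",494,-16)):
        q=P[(P[...,2]>70)&(P[...,2]<120)&(P[...,0]>x-35)&(P[...,0]<x+70)&(abs(P[...,1]-y)<80)]
        if len(q)>50: print(n,nm,len(q),"slope",np.polyfit(q[:,0],q[:,2],1).round(4),q[:,2].mean())
    for c,a,l in blobs(f,(P[...,2]>48)&(P[...,2]<64)&(P[...,0]>600)&(P[...,0]<690)&(P[...,1]>140)&(P[...,1]<300)): print(n,a,P[l].mean(0).round(1),np.percentile(P[l][:,2],[50,80]).round(1),np.median(img[l],0))
E
```

```text
t 39.0 p [634.3 269.1 149.5] yaw 1.8 gap 0.3 F [ 0.7 -1.4  0.3] q [-28  35   3  87  -2  57 -22]
[650.0, 262.4, 75.0, 1.8] travel [-0.0071  0.0156  0.0745] spin -0.0001
top blue 1427 slope [-2.40000e-03  8.47846e+01] 83.58513704086495
top white 1412 slope [-1.70000e-03  8.47115e+01] 83.86232830911187
top 58 [652.2 262.7  54. ] [54.3 57.1] [ 81.5 108.5 167.5]
top 67 [648.9 220.6  54.1] [54.4 56.7] [197. 197. 193.]
top 64 [643.  176.2  54.3] [54.6 58. ] [ 81.5 162.   93. ]
side blue 1985 slope [4.00000e-04 8.35524e+01] 83.77023538444767
side white 1649 slope [1.10000e-03 8.33614e+01] 83.92108181815631
side 71 [647.6 259.6  53.5] [54.2 57.2] [ 54.  83. 129.]
side 64 [642.3 215.9  54.2] [54.2 56.3] [193.5 203.5 203. ]
side 65 [638.4 170.9  54.4] [54.5 57.5] [ 67. 139.  83.]
```

Both covers are shut (flat, at 84 mm). Now the blue key.

>>> jog_arm(moves=[{"travel": [-0.007,0.0155,0.02],"spin": 0,"gripper": 0},{"travel": [-0.007,0.0155,0.055],"spin": 0,"gripper": 0},{"travel": [-0.007,0.0155,0.075],"spin": 0,"gripper": 0},{"travel": [-0.007,0.0155,0.084],"spin": 0,"gripper": 0},{"travel": [-0.007,0.0155,0.089],"spin": 0,"gripper": 0},{"travel": [-0.007,0.0155,0.092],"spin": 0,"gripper": 0},{"travel": [-0.007,0.0155,0.092],"spin": 0,"gripper": 0}])

```text
time: 39.85
eef_pos: [651.1, 262.6, 59.5]
tool_rot: [[-0.03, 1.0, 0.001], [1.0, 0.03, -0.0], [-0.0, 0.001, -1.0]]
wrist_force: [-1.7, -1.5, 3.8]
finger_gap: 0.3
gripper_force: 2.1
```

>>> jog_arm(moves=[{"travel": [0,0,0.002],"spin": 0,"gripper": 0},{"travel": [0,0,0.004],"spin": 0,"gripper": 0},{"travel": [0,0,0.004],"spin": 0,"gripper": 0}])

```text
time: 40.15
eef_pos: [651.7, 263.1, 58.1]
tool_rot: [[-0.031, 1.0, 0.002], [1.0, 0.031, 0.001], [0.0, 0.002, -1.0]]
wrist_force: [-6.4, -5.4, 18.3]
finger_gap: 0.5
gripper_force: 9.3
```

The blue key is bottomed at 18 N. Now white, then green.

>>> jog_arm(moves=[{"travel": [0,0,-0.015],"spin": 0,"gripper": 0},{"travel": [0,0,-0.035],"spin": 0,"gripper": 0},{"travel": [-0.025,-0.003,-0.035],"spin": 0,"gripper": 0},{"travel": [-0.0446,-0.0057,-0.035],"spin": 0,"gripper": 0},{"travel": [-0.0446,-0.0057,-0.035],"spin": 0,"gripper": 0},{"travel": [-0.0446,-0.0057,-0.015],"spin": 0,"gripper": 0},{"travel": [-0.0446,-0.0057,-0.005],"spin": 0,"gripper": 0},{"travel": [-0.0446,-0.0057,0],"spin": 0,"gripper": 0}])

```text
time: 40.95
eef_pos: [646.3, 218.4, 57.4]
tool_rot: [[-0.031, 1.0, -0.001], [1.0, 0.031, -0.0], [-0.0, -0.001, -1.0]]
wrist_force: [-17.3, -5.5, 50.1]
finger_gap: 0.6
gripper_force: 25.0
```

>>> jog_arm(moves=[{"travel": [0,0,0],"spin": 0,"gripper": 0},{"travel": [0,0,0],"spin": 0,"gripper": 0}])

```text
time: 41.15
eef_pos: [646.2, 218.4, 57.9]
tool_rot: [[-0.031, 1.0, -0.0], [1.0, 0.031, -0.0], [-0.0, -0.0, -1.0]]
wrist_force: [-9.5, -4.0, 26.4]
finger_gap: 0.2
gripper_force: 13.2
```

>>> jog_arm(moves=[{"travel": [0,0,-0.015],"spin": 0,"gripper": 0},{"travel": [0,0,-0.035],"spin": 0,"gripper": 0},{"travel": [-0.025,-0.003,-0.035],"spin": 0,"gripper": 0},{"travel": [-0.0446,-0.0057,-0.035],"spin": 0,"gripper": 0},{"travel": [-0.0446,-0.0057,-0.035],"spin": 0,"gripper": 0},{"travel": [-0.0446,-0.0057,-0.015],"spin": 0,"gripper": 0},{"travel": [-0.0446,-0.0057,-0.006],"spin": 0,"gripper": 0},{"travel": [-0.0446,-0.0057,-0.001],"spin": 0,"gripper": 0}])

```text
time: 41.95
eef_pos: [641.4, 173.4, 57.4]
tool_rot: [[-0.031, 1.0, -0.002], [1.0, 0.031, -0.001], [-0.001, -0.002, -1.0]]
wrist_force: [-16.9, -4.9, 47.8]
finger_gap: 0.5
gripper_force: 24.2
```

>>> jog_arm(moves=[{"travel": [0,0,0],"spin": 0,"gripper": 0},{"travel": [0,0,0],"spin": 0,"gripper": 0}])

```text
time: 42.15
eef_pos: [641.3, 173.4, 58.0]
tool_rot: [[-0.031, 1.0, -0.002], [1.0, 0.031, -0.001], [-0.0, -0.002, -1.0]]
wrist_force: [-9.0, -3.4, 24.6]
finger_gap: 0.5
gripper_force: 11.9
```

>>> jog_arm(moves=[{"travel": [0,0,-0.02],"spin": 0,"gripper": 0},{"travel": [0,0,-0.06],"spin": 0,"gripper": 0},{"travel": [0,0,-0.11],"spin": 0,"gripper": 0},{"travel": [0,0,-0.15],"spin": 0,"gripper": 0},{"travel": [0.04,-0.04,-0.15],"spin": 0,"gripper": 0},{"travel": [0.08,-0.08,-0.15],"spin": 0,"gripper": 0},{"travel": [0.1,-0.1,-0.15],"spin": 0,"gripper": 0},{"travel": [0.1,-0.1,-0.15],"spin": 0,"gripper": 0}])

```text
time: 42.95
eef_pos: [532.3, 278.0, 204.6]
tool_rot: [[-0.042, 0.999, -0.005], [0.999, 0.042, 0.003], [0.003, -0.005, -1.0]]
wrist_force: [0.3, -0.2, -0.2]
finger_gap: 0.2
gripper_force: 0.0
```

```bash
python3 to.py
python3 - <<'E'
from h import *; from plant import grab_frame
for n in("top","side"):
    f=grab_frame(n); P=cloud(f); img=f["image"]
    for nm,x,y in(("blue",489,-271),("white",494,-16)):
        q=P[(P[...,2]>70)&(P[...,2]<120)&(P[...,0]>x-35)&(P[...,0]<x+70)&(abs(P[...,1]-y)<80)]
        if len(q)>50: print(n,nm,len(q),"slope",np.polyfit(q[:,0],q[:,2],1).round(4),q[:,2].mean())
    for c,a,l in blobs(f,(P[...,2]>46)&(P[...,2]<64)&(P[...,0]>600)&(P[...,0]<690)&(P[...,1]>140)&(P[...,1]<300)): print(n,a,P[l].mean(0).round(1),np.percentile(P[l][:,2],[50,80]).round(1),np.median(img[l],0))
cv2.imwrite("pics/side8.png",f["image"][:,:,::-1])
E
```

```text
t 43.0 p [532.3 278.  204.6] yaw 2.41 gap 0.2 F [ 0.3 -0.2 -0.2] q [-31  24   1  99  -1  58 -27]
top blue 1433 slope [-1.70000e-03  8.44731e+01] 83.58809751104852
top white 1410 slope [9.00000e-04 8.34993e+01] 83.95445070505123
top 89 [651.3 262.7  53.1] [53.8 57.2] [ 82. 115. 156.]
top 80 [647.6 219.1  53.4] [54.7 58. ] [197.5 197.5 194. ]
top 86 [642.5 175.3  52.6] [52.8 56.5] [ 85. 141.  93.]
side blue 1965 slope [-2.00000e-04  8.38999e+01] 83.8044502667883
side white 1654 slope [2.00000e-04 8.38503e+01] 83.94887412019676
side 255 [642.1 215.8  52.7] [53.2 56.6] [ 68. 105.  96.]
```

View pics/side8.png

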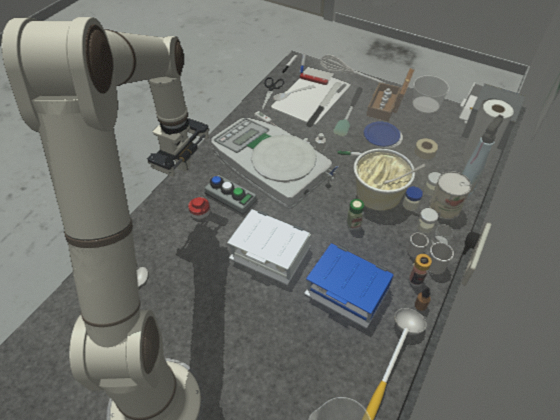

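Both covers are shut, the keys are out, no loose jars are left and the arm is clear. Handing in.

```bash
python3 -c "
from plant import order; print(order.finish_job())"
```

```text
the job is handed in; nothing more can be done
None
```

I handed the job in at about 43 s: all five jars stand in their racks, both covers are shut, and the blue, white and green keys were pressed in that order and are out again; the hand-in returned no verdict.

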